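# Rack the tilt-switch pepper mills battery end down

## Task

These three battery pepper mills start grinding whenever their heavy battery end is up, and closed up both ends look the same. Lifted by the middle, each one pulls down at its heavy end: find that end and lay all three mills in the sloping wire rack, one to a bay, with the heavy end at the low front side against the foot plate. Do not disturb the bottle, the bowl, the cup or the dish.

Things in the scene. Friction and masses are not known exactly. Their poses are not given: they have to be found in the camera images.
- mill_0_center (a point): Centre of mill_0, half-way along and half-way up (23 mm above the table at the start). x runs along its length, z up at the start. Whether the heavy end is at +x or -x is drawn afresh at each start and cannot be seen. Held here, the mill pulls 0.11 to 0.19 N m down toward its heavy end.
- mill_0: Dark wooden pepper mill with like steel caps on both ends, one of three exactly alike. Octagonal, 160 mm long, 46 across flats, lying on a flat at any heading; origin under its centre. 0.47 to 0.68 kg; the battery pack in one end is 0.33 to 0.52 kg, centred 39 mm from the middle; the other end holds 0.03 kg. Inside parts have 2 mm end play. Friction about 0.6.
- mill_1_center (a point): Centre of mill_1. Same as mill_0, which see; its heavy end is drawn separately.
- mill_1: Body of mill_1, origin under its centre. Same as mill_0, which see; its heavy end is drawn separately.
- mill_2_center (a point): Centre of mill_2. Same as mill_0, which see; its heavy end is drawn separately.
- mill_2: Body of mill_2, origin under its centre. Same as mill_0, which see; its heavy end is drawn separately.
- rack: Fixed sloping rack of bent steel wire, three bays side by side, 280 mm wide (y), 145 deep (x), 135 high; origin on the table under its middle, x toward its high back, y left, z up. A mill lies in a bay sloping 40 degrees from level, low end at the front (-x, robot side) on a foot plate. In rack axes up the slope is (0.766, 0, 0.643), out of the bay (-0.643, 0, 0.766).
- bay_0 (a point): Left (+y) bay: where a mill's centre lies when it rests in the bay against the foot plate; axes as the rack's, not tilted. The bays are 90 mm apart, so 44 mm is free between neighbouring mills. Let go in a bay, a mill slides down to the foot plate by itself. The plate is square to the slope, 4 mm thick, and rises 27 mm past the underside of the mill.
- bay_1 (a point): Middle bay, like bay_0. Each bay is two 8 mm wires bent to a flat-bottomed V (flat 19 mm, 45 degree flanks, 1.5 mm side play) that cross under the mill 56 mm below and 56 mm above its middle. Between these wires the space beside and under the mill is free for fingers. The wires' humps between bays rise 18 mm past the mill's underside.
- bay_2 (a point): Right (-y) bay, like bay_0.
- liqueur_bottle: Square green bottle with red cap, 74x73x210 high, origin at the centre of its foot; a bystander standing between the mills and the rack. mm throughout.
- pink_bowl: Pink bowl under cling film, 151 across, 63 high, origin at the centre of its foot; a bystander. mm throughout.
- measuring_cup: Clear measuring cup, 66 across, 70 high, origin at the centre of its foot; a bystander. mm throughout.
- steel_dish: Small steel dish, 131 across, 42 high, origin at the centre of its foot; a bystander. mm throughout.
Mind the look-alikes: they are no part of the job. What is shaped like the mill_1 but green is not meant.

How it is judged (in metres and radians):
At the end, for the whole second after the job is handed in: Each of the three mills lies in a bay of the rack, its centre within 15 mm of that bay's resting place, its battery (heavy) end toward the low front and its other end toward the high back; all are released and at rest. (mill_N_pack_c0 in the rules is the hidden battery pack.) (((distance between mill_0_center and bay_0 below 0.015 m and x of mill_0_pack_c0 in the frame of bay_0 below -0.018 m and z of mill_0_pack_c0 in the frame of bay_0 below -0.012 m) or (distance between mill_0_center and bay_1 below 0.015 m and x of mill_0_pack_c0 in the frame of bay_1 below -0.018 m and z of mill_0_pack_c0 in the frame of bay_1 below -0.012 m) or (distance between mill_0_center and bay_2 below 0.015 m and x of mill_0_pack_c0 in the frame of bay_2 below -0.018 m and z of mill_0_pack_c0 in the frame of bay_2 below -0.012 m)) and ((distance between mill_1_center and bay_0 below 0.015 m and x of mill_1_pack_c0 in the frame of bay_0 below -0.018 m and z of mill_1_pack_c0 in the frame of bay_0 below -0.012 m) or (distance between mill_1_center and bay_1 below 0.015 m and x of mill_1_pack_c0 in the frame of bay_1 below -0.018 m and z of mill_1_pack_c0 in the frame of bay_1 below -0.012 m) or (distance between mill_1_center and bay_2 below 0.015 m and x of mill_1_pack_c0 in the frame of bay_2 below -0.018 m and z of mill_1_pack_c0 in the frame of bay_2 below -0.012 m)) and ((distance between mill_2_center and bay_0 below 0.015 m and x of mill_2_pack_c0 in the frame of bay_0 below -0.018 m and z of mill_2_pack_c0 in the frame of bay_0 below -0.012 m) or (distance between mill_2_center and bay_1 below 0.015 m and x of mill_2_pack_c0 in the frame of bay_1 below -0.018 m and z of mill_2_pack_c0 in the frame of bay_1 below -0.012 m) or (distance between mill_2_center and bay_2 below 0.015 m and x of mill_2_pack_c0 in the frame of bay_2 below -0.018 m and z of mill_2_pack_c0 in the frame of bay_2 below -0.012 m)) and linear speed of each of mill_0, mill_1, mill_2 below 0.02 m/s); the robot touches nothing.
It fails at once if the liqueur bottle is moved by more than 25 mm or tipped by more than about 25 degrees (distance of liqueur_bottle from where it was at the start of the episode above 0.025 m or angle between liqueur_bottle's own z axis and vertical above 0.45 rad).
It fails at once if the pink bowl is moved by more than 25 mm or tipped by more than about 25 degrees (distance of pink_bowl from where it was at the start of the episode above 0.025 m or angle between pink_bowl's own z axis and vertical above 0.45 rad).
It fails at once if the measuring cup is moved by more than 25 mm or tipped by more than about 25 degrees (distance of measuring_cup from where it was at the start of the episode above 0.025 m or angle between measuring_cup's own z axis and vertical above 0.45 rad).
It fails at once if the steel dish is moved by more than 25 mm or tipped by more than about 25 degrees (distance of steel_dish from where it was at the start of the episode above 0.025 m or angle between steel_dish's own z axis and vertical above 0.45 rad).
It fails at once if a mill falls off the table (height (world z) of any of mill_0_center, mill_1_center, mill_2_center below -0.05 m).
It also fails if it takes over 72 s, if anything falls off the work surface, if the arm or the gripper's body presses on something with over 40 N, if the wrist force passes 120 N, or if a joint passes its speed limit or range.

## Robot

A 6-joint arm with a two-finger parallel gripper is mounted at the origin on a cart in front of the work surface, level with it; the furniture and walls round the work are solid. World frame = base frame: x ahead of the robot, y to its left, z up, the work surface at z = 0. Lengths are in mm, angles in degrees, forces in N, time in s.
With the tool pointing down it reaches from about 300 to 850 mm from the base axis. Payload 4.2 kg.
Tool frame: the origin (TCP) lies midway between the tips of the shut fingers; the grasp point (between the pads) lies 19 mm behind it; x points along the fingers, y is the direction in which the jaws open and shut, and the axes are right-handed (so a half turn about x gives the same grasp; the last joint's range is limited). The gripper opens to 91 mm and grips with 3 to 60 N. Pads are 32 mm wide; open, the fingers measure 118 mm over their backs; the gripper's body (76 mm by 178 mm) begins 60 mm behind the grasp point.
Start: joints at [-1.146, 18.312, 89.639, -0, 72.044, -1.146], TCP at [575.016, 0, 213.976] pointing down, gripper open.
Joint ranges: [-177.97, 177.97], [-48.28, 115.42], [12.27, 149.76], [-77.06, 257.06], [2.81, 150.46], [-146.56, 146.56]. Speed limits (degrees/s): [147.25, 147.25, 180, 180, 180, 180].

## Interface

Orientations are given as [roll, pitch, yaw] about the fixed x, y, z axes, in that order (R = Rz(yaw) Ry(pitch) Rx(roll)).
In Python, from workcell import env gives the robot as it stands.
- The arm moves only by the shell command python3 -m handwheel 'ROWS' [FORCE]. ROWS is text: rows parted by semicolons, each of 7 numbers parted by spaces: the turn, a rotation vector about the tool's x, y, z in degrees, then the shift along the tool's x, y, z in m, then the finger opening in m, from 0 to 0.0912. In form: rx ry rz x y z grip; .... A call has 1 to 12 rows; each row is the pose to reach, as a shift and turn from the pose commanded when the call began, along the tool's axes at that moment; what a row does not reach only later rows make up. A row lasts 1/12 s, in which the tool goes at most 41.7 mm and 7.16 degrees, less where a joint would pass 70% of its speed; a pose out of reach is approached as far as the arm can. A call with a gripper value outside its range is refused whole. The fingers move at their own pace and stop on an object; FORCE is the grip in N (left out, the last holds). Time passes only in rows, so rows that repeat a pose let the fingers close. It gives the time, the measured TCP pose, the force and the opening at its end, in the units of the state.
- env.state(): the state, without advancing time (a new reading comes with each control period).
- env.grab_frame(name): name is "scene" or "side" or "wrist"; returns the picture (384x512x3 uint8, red, green, blue); there is no depth.
- env.get_calibration(name): a dict with "mtx" (3x3 intrinsics, pixels), "T" (4x4, takes a point from camera to world coordinates); the wrist camera has in their place "hand_eye" (4x4, takes a point from camera to tool coordinates, whose origin is the TCP and whose axes are the tool frame's). Camera axes: x right, y up, looking along -z (the intrinsics and any distortion apply to the point x, -y, -z); pixel columns grow to the right and rows downward; lengths in mm; the calibration is good to about 2 mm. The wrist camera is an equidistant fisheye: a pixel r from the principal point sees the ray r / f radians off the axis. A picture is of the moment at which its call begins: read the wrist's pose just before it. get_calibration takes no time and is no camera call.
- env.job_done(): hands the job in, once; it reports no verdict.
The state is a dict: "time_s": time; "qpos": joint angles; "qvel": joint speeds; "effort": joint torques, N m; "ee_pos": TCP position; "ee_rot": TCP orientation; "force": force on the tool from outside, world axes, zero at the start; "torque": the same for the moment, N m; "gripper_width": finger opening in mm.
Only numpy, scipy, OpenCV 4.12 (cv2) and the standard library are available. Lean on these libraries where they do the work, as an engineer would, in place of code of your own. Each camera call takes 0.05 s, during which the arm holds its last target. There are 200 camera calls.

## Working session

There is one attempt and no reset: what is moved stays moved. The work goes in short steps, Python scripts to look and compute and a shell command to move; the robot and the scene stay as the last step left them, time stands still between calls to the robot, and variables do not carry over. Pictures are saved under pics/ and viewed, on a budget of 10 in all, crops included, one or two more only if the job needs it, and the job is handed in when it is done.

```bash
mkdir -p pics; ls; python3 - <<'E'
from workcell import env
import cv2,numpy as np
s=env.state();print(s)
for n in("scene","side","wrist"):
    f=env.grab_frame(n);cv2.imwrite(f"pics/{n}0.png",f[:,:,::-1]);c=env.get_calibration(n);print(n,{k:(np.round(v,3).tolist() if not isinstance(v,str) else v) for k,v in c.items()})
a=cv2.imread("pics/scene0.png");b=cv2.imread("pics/side0.png")
E
```

```text
pics
{'time_s': 0.0, 'qpos': array([-1.14448000e+00,  1.83526542e+01,  8.97080410e+01, -8.70596237e-05,
        7.20412476e+01, -1.14664648e+00]), 'qvel': array([-0.04209259, -0.02007592, -0.0975447 ,  0.00987903,  0.04237476,
        0.06272197]), 'effort': array([-5.01459035e-04, -4.12465632e+01, -2.31973493e+01,  7.28826877e-02,
        4.58198413e-02, -1.41870069e-04]), 'ee_pos': array([5.74496117e+02, 2.47550212e-02, 2.13099028e+02]), 'ee_rot': array([-91.10012648,  89.89805719, 178.90206692]), 'force': array([-0.61425732, -0.0111446 , -0.1746319 ]), 'torque': array([ 0.0139792 , -0.0203169 , -0.04715282]), 'gripper_width': 91.02444587784957}
scene {'mtx': [[383.755, 0.0, 256.691], [0.0, 383.755, 190.587], [0.0, 0.0, 1.0]], 'T': [[-0.555, 0.389, -0.735, -379.552], [-0.832, -0.286, 0.476, 687.213], [-0.025, 0.876, 0.482, 707.611], [0.0, 0.0, 0.0, 1.0]]}
side {'mtx': [[455.542, 0.0, 257.132], [0.0, 455.542, 195.249], [0.0, 0.0, 1.0]], 'T': [[0.998, 0.031, -0.046, 526.262], [-0.056, 0.519, -0.853, -1163.074], [-0.002, 0.854, 0.52, 803.457], [0.0, 0.0, 0.0, 1.0]]}
wrist {'mtx': [[297.319, 0.0, 255.684], [0.0, 297.319, 190.304], [0.0, 0.0, 1.0]], 'hand_eye': [[0.001, 0.248, -0.969, -171.305], [1.0, 0.0, 0.001, 0.349], [0.0, -0.969, -0.248, -68.833], [0.0, 0.0, 0.0, 1.0]]}
```

View pics/scene0.png

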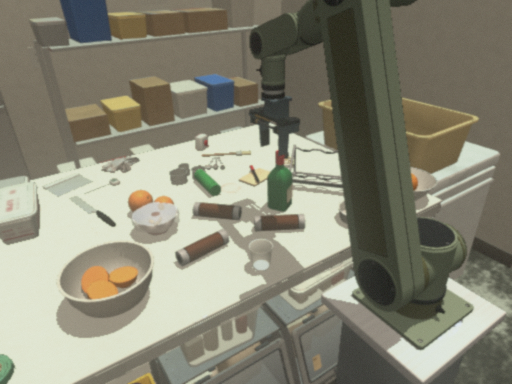

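View pics/side0.png

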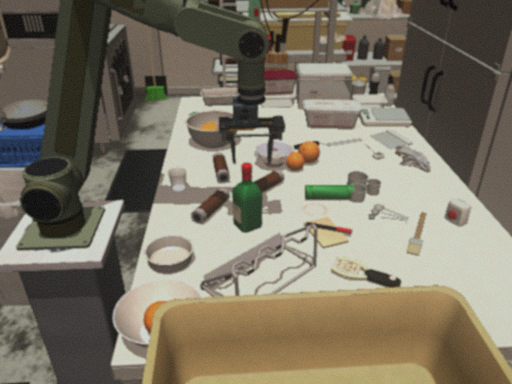

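View pics/wrist0.png

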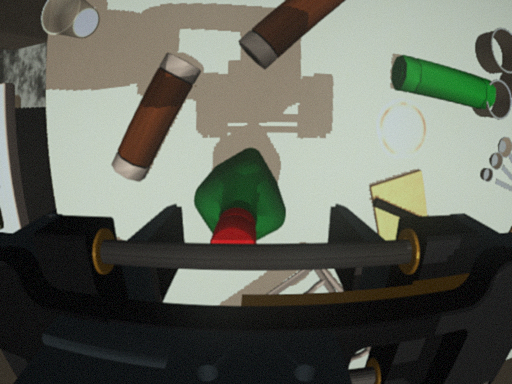

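Scene shows mills at (217,211), (279,222), (203,247); side shows them at (221,166), (268,182), (210,206), with the rack around (265,260) and the bottle at (247,205). Green decoy lies at (330,191) in side.

```bash
cat > h.py <<'E'
from workcell import env
import cv2,numpy as np
from scipy.spatial.transform import Rotation as R
def tool():
    s=env.state();T=np.eye(4);T[:3,:3]=R.from_euler('xyz',s['ee_rot'],degrees=True).as_matrix();T[:3,3]=s['ee_pos'];return T
def ray(n,px,T=None):
    c=env.get_calibration(n);K=c['mtx'];px=np.asarray(px,float)
    u=(px[0]-K[0,2])/K[0,0];v=(px[1]-K[1,2])/K[1,1]
    if n=='wrist':
        r=np.hypot(u,v);d=np.array([np.sin(r)*u/r,-np.sin(r)*v/r,-np.cos(r)]);M=T@c['hand_eye']
    else: d=np.array([u,-v,-1.]);M=c['T']
    d=M[:3,:3]@d;return M[:3,3],d/np.linalg.norm(d)
def plane(n,px,z,T=None):
    o,d=ray(n,px,T);return o+d*(z-o[2])/d[2]
def tri(rs):
    A=sum(np.eye(3)-np.outer(d,d) for o,d in rs);b=sum((np.eye(3)-np.outer(d,d))@o for o,d in rs)
    p=np.linalg.solve(A,b);return p,max(np.linalg.norm(np.cross(p-o,d)) for o,d in rs)
def proj(n,P,T=None):
    c=env.get_calibration(n);K=c['mtx'];M=(T@c['hand_eye'] if n=='wrist' else c['T']);q=np.linalg.inv(M)@np.append(P,1)
    x,y,z=q[0],-q[1],-q[2]
    if n=='wrist':
        r=np.hypot(x,y);k=np.arctan2(r,z)/r
    else:k=1/z
    return K[0,0]*k*x+K[0,2],K[1,1]*k*y+K[1,2]
def brown(img):
    hsv=cv2.cvtColor(img,cv2.COLOR_BGR2HSV)
    m=cv2.inRange(hsv,(0,80,20),(14,255,130))|cv2.inRange(hsv,(172,80,20),(180,255,130))
    m=cv2.morphologyEx(m,cv2.MORPH_OPEN,np.ones((3,3)))
    return m
def blobs(img,a=60):
    out=[]
    for c in cv2.findContours(brown(img),cv2.RETR_EXTERNAL,cv2.CHAIN_APPROX_NONE)[0]:
        if cv2.contourArea(c)>a: out.append((cv2.minAreaRect(c),cv2.contourArea(c)))
    return out
E
python3 - <<'E'
from h import *
T=tool();print(T.round(3))
for n in('scene','side','wrist'):
    for (c,wh,a),A in blobs(cv2.imread(f'pics/{n}0.png')):
        print(n,np.round(c),np.round(wh),round(a),A,plane(n,c,23,T).round())
im=cv2.imread('pics/side0.png')[215:305,190:340]
cv2.imwrite('pics/c1.png',cv2.resize(im,None,fx=5,fy=5,interpolation=cv2.INTER_CUBIC))
for p in[(205,280),(283,238),(318,230),(318,268),(237,290)]:print(p,plane('side',p,0).round(),plane('side',p,60).round(),plane('side',p,130).round())
E
```

```text
[[-1.00000e-03  1.00000e+00  0.00000e+00  5.74648e+02]
 [ 0.00000e+00  0.00000e+00 -1.00000e+00  4.00000e-03]
 [-1.00000e+00 -1.00000e-03 -0.00000e+00  2.13342e+02]
 [ 0.00000e+00  0.00000e+00  0.00000e+00  1.00000e+00]]
scene [203. 243.] [ 8. 37.] 68 230.5 [490. 319.  23.]
scene [286. 218.] [ 7. 21.] 90 126.5 [450.  38.  23.]
scene [209. 206.] [16.  5.] 11 62.0 [669. 208.  23.]
side [213. 202.] [12. 25.] 53 211.5 [451.  83.  23.]
side [269. 180.] [11. 21.] 59 162.0 [644. 218.  23.]
side [246. 174.] [11.  8.] 90 76.5 [564. 263.  23.]
side [219. 162.] [15. 10.] 76 118.0 [468. 366.  23.]
side [280.  74.] [11. 33.] 90 305.5 [ 810. 1485.   23.]
side [349.  44.] [11. 14.] 90 122.0 [1374. 2168.   23.]
wrist [236. 223.] [43. 30.] 7 748.0 [548. -67.  23.]
wrist [152. 119.] [37. 97.] 29 2998.0 [444.  69.  23.]
wrist [298.  14.] [36. 84.] 51 1750.0 [626. 200.  23.]
(205, 280) [ 439. -259.   -0.] [ 445. -327.   60.] [ 453. -406.  130.]
(283, 238) [660. -90.   0.] [ 650. -170.   60.] [ 639. -264.  130.]
(318, 230) [770. -56.   0.] [ 752. -139.   60.] [ 730. -235.  130.]
(318, 268) [ 740. -229.    0.] [ 724. -299.   60.] [ 706. -381.  130.]
(237, 290) [ 521. -302.   -0.] [ 522. -366.   60.] [ 522. -441.  130.]
```

View pics/c1.png

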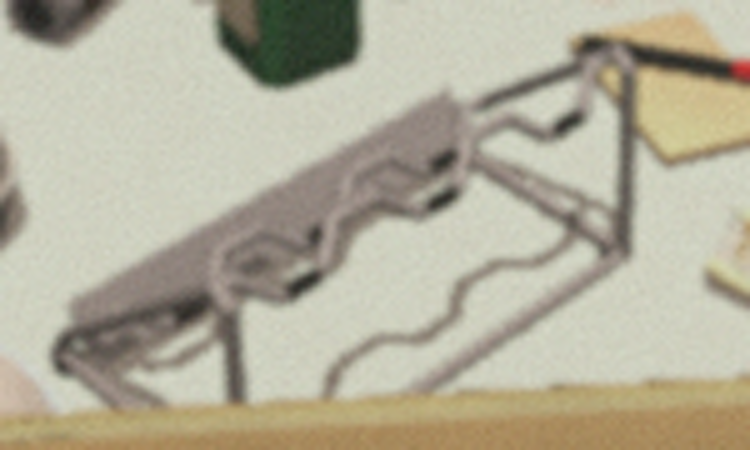

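The crop shows the foot plate's top edge from (74,302) to (450,92), i.e. side pixels about (205,275)–(280,233), with humps to its right. So the rack is yawed about −50°, centre near (600,−270). I'll raise the arm and look from above with the wrist camera.

```bash
python3 -m handwheel '0 0 0 -.04 0 0 .091;0 0 0 -.08 0 0 .091;0 0 0 -.09 .005 .04 .091;0 0 0 -.09 .01 .08 .091;0 0 0 -.09 .015 .12 .091;0 0 0 -.09 .015 .16 .091;0 0 0 -.09 .015 .2 .091;0 0 0 -.09 .015 .24 .091;0 0 0 -.09 .015 .28 .091;0 0 0 -.09 .015 .32 .091;0 0 0 -.09 .015 .34 .091;0 0 0 -.09 .015 .34 .091'
python3 -m handwheel '0 0 0 0 0 0 .091;0 0 0 0 0 0 .091'
python3 - <<'E'
from h import *
T=tool();np.save('T1.npy',T);cv2.imwrite('pics/w1.png',env.grab_frame('wrist')[:,:,::-1]);print(T[:3,3])
E
```

```text
time_s: 1.15
ee_pos: [589.0, -344.8, 302.2]
ee_rot: [-62.9, 89.9, -153.2]
force: [-0.6, 0.1, -0.3]
gripper_width: 91.0
time_s: 1.32
ee_pos: [590.0, -339.1, 303.6]
ee_rot: [-158.4, 89.9, 111.6]
force: [0.5, 0.1, -0.2]
gripper_width: 91.0
[ 589.97652329 -339.12203609  303.63598171]
```

View pics/w1.png

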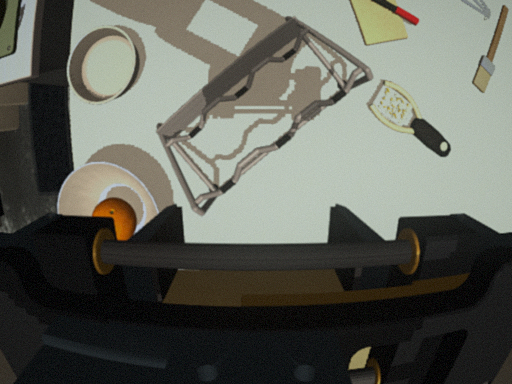

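The wrist view shows the rack whole: foot plate band from (160,125) to (288,18), back humps from (200,210) to (370,75). Zooming to pick corners.

```bash
python3 - <<'E'
import cv2
im=cv2.imread('pics/w1.png')[5:220,145:385]
cv2.imwrite('pics/c2.png',cv2.resize(im,None,fx=2.75,fy=2.75,interpolation=cv2.INTER_CUBIC))
E
```

```text
(no output)
```

View pics/c2.png

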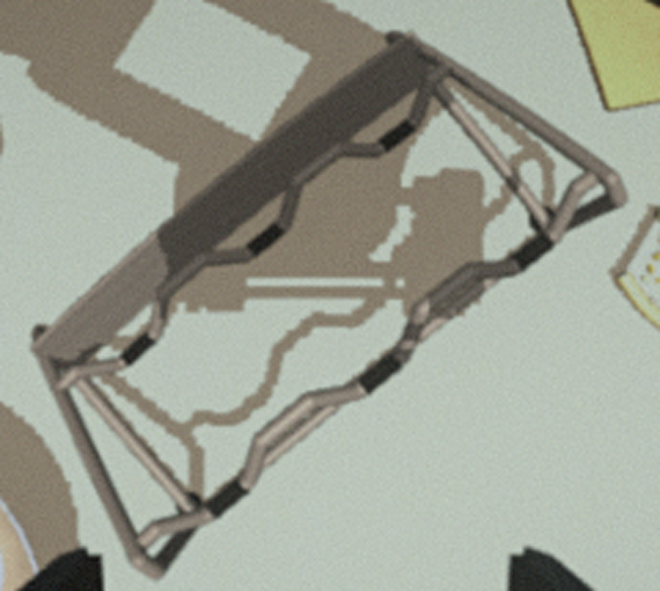

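The crop shows dark sleeves marking the six wire flats: front at (398,136), (265,238), (138,347); back at (532,252), (381,372), (228,497). These are good points. I'll take a second wrist view from 130 mm to the side.

```bash
python3 -m handwheel '0 0 0 0 -.04 0 .091;0 0 0 0 -.08 0 .091;0 0 0 0 -.12 0 .091;0 0 0 0 -.13 0 .091;0 0 0 0 -.13 0 .091;0 0 0 0 -.13 0 .091'
python3 - <<'E'
from h import *
T=tool();np.save('T2.npy',T);cv2.imwrite('pics/w2.png',env.grab_frame('wrist')[:,:,::-1]);print(T[:3,3])
T1=np.load('T1.npy')
q=np.array([(398,136),(265,238),(138,347),(532,252),(381,372),(228,497),(412,42),(42,342)])/2.75+[145,5]
print(q.round(1))
for p in q[:6]:
    print(plane('wrist',p,30,T1).round(),plane('wrist',p,100,T1).round())
im=cv2.imread('pics/w2.png')
cv2.imwrite('pics/c3.png',cv2.resize(im[0:225,225:512],None,fx=2.66,fy=2.66,interpolation=cv2.INTER_CUBIC))
E
```

```text
time_s: 1.87
ee_pos: [460.6, -339.1, 305.0]
ee_rot: [71.1, 89.8, -18.9]
force: [0.5, 0.0, -0.8]
gripper_width: 90.7
[ 460.61575373 -339.12437377  305.0040775 ]
[[289.7  54.5]
 [241.4  91.5]
 [195.2 131.2]
 [338.5  96.6]
 [283.5 140.3]
 [227.9 185.7]
 [294.8  20.3]
 [160.3 129.4]]
[ 640. -176.   30.] [ 632. -191.  100.]
[ 569. -233.   30.] [ 572. -239.  100.]
[ 498. -292.   30.] [ 513. -288.  100.]
[ 715. -237.   30.] [ 695. -243.  100.]
[ 631. -306.   30.] [ 625. -301.  100.]
[ 547. -376.   30.] [ 554. -360.  100.]
```

View pics/c3.png

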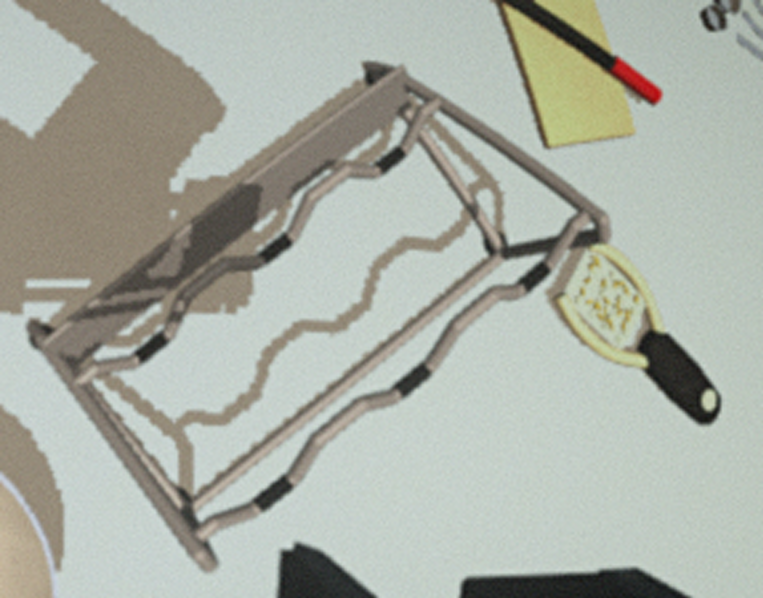

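Second view: front sleeves at (393,160), (276,248), (152,346); back at (537,275), (413,379), (274,492). Triangulating and fitting the rack.

```bash
python3 - <<'E'
from h import *
from scipy.optimize import least_squares
T1=np.load('T1.npy');T2=np.load('T2.npy')
q1=np.array([(398,136),(265,238),(138,347),(532,252),(381,372),(228,497)])/2.75+[145,5]
q2=np.array([(393,160),(276,248),(152,346),(537,275),(413,379),(274,492)])/2.66+[225,0]
P=[]
for a,b in zip(q1,q2):
    p,e=tri([ray('wrist',a,T1),ray('wrist',b,T2)]);P.append(p);print(p.round(1),round(e,1))
P=np.array(P)
# bay-centre-relative points of wire-flat centres (4mm below contact)
n=np.array([-.643,0,.766]);u=np.array([.766,0,.643])
M=[]
for s in(-56,56):
    for y in(90,0,-90): M.append(s*u-25*n+[0,y,0])
M=np.array(M)
def f(v):
    c,s=np.cos(v[3]),np.sin(v[3]);return (M@np.array([[c,s,0],[-s,c,0],[0,0,1]])+v[:3]-P).ravel()
r=least_squares(f,[600,-270,80,-.7]);v=r.x
print('bay1',v[:3].round(1),'yaw',np.degrees(v[3]).round(2),'rms',np.sqrt(np.mean(r.fun**2)).round(2));print(r.fun.reshape(-1,3).round(1))
yd=np.array([-np.sin(v[3]),np.cos(v[3]),0]);print('bay0',v[:3]+90*yd,'bay2',v[:3]-90*yd)
np.save('rack.npy',v)
T0=np.array([[0,1,0,574.6],[0,0,-1,0],[-1,0,0,213.3],[0,0,0,1.]])
for i,rng in(('A',0),):
  for (c,wh,a),A in blobs(cv2.imread('pics/wrist0.png')):
    box=cv2.boxPoints((c,wh,a));print(c,[plane('wrist',b,30,T0)[:2].round().tolist() for b in box])
E
```

```text
[ 638.9 -177.9   41.5] 0.4
[ 569.  -234.2   39.4] 0.1
[ 500.  -291.2   38. ] 0.0
[ 690.7 -242.9  116.2] 0.9
[ 624.1 -299.7  109.6] 0.2
[ 554.6 -357.3  109.5] 0.2
bay1 [ 586.  -254.8   94.9] yaw -50.43 rms 1.56
[[-0.6  1.1 -1.8]
 [-0.1  0.   0.3]
 [-0.5 -0.2  1.7]
 [ 2.2 -0.  -4.5]
 [-0.5 -0.5  2.1]
 [-0.4 -0.3  2.2]]
bay0 [ 655.34268399 -197.47582115   94.85070086] bay2 [ 516.58573416 -312.13404753   94.85070086]
(235.73080444335938, 222.65386962890625) [[519.0, -82.0], [525.0, -41.0], [578.0, -48.0], [574.0, -89.0]]
(151.90127563476562, 118.76433563232422) [[388.0, 29.0], [457.0, 133.0], [498.0, 108.0], [434.0, 5.0]]
(297.7823791503906, 13.770561218261719) [[572.0, 179.0], [654.0, 258.0], [681.0, 220.0], [599.0, 143.0]]
```

Rack fits to 1.6 mm RMS: bay_1 is at (586,−255,95), yaw −50.4°. Next, two wrist views over the mills, plus the bottle's position.

```bash
python3 -m handwheel '0 0 0 0 .01 -.04 .091;0 0 0 0 .02 -.08 .091;0 0 0 0 .03 -.12 .091;0 0 0 0 .04 -.16 .091;0 0 0 0 .05 -.2 .091;0 0 0 0 .06 -.24 .091;0 0 0 0 .06 -.28 .091;0 0 0 0 .06 -.32 .091;0 0 0 0 .06 -.36 .091;0 0 0 0 .06 -.37 .091;0 0 0 0 .06 -.37 .091;0 0 0 0 .06 -.37 .091'
python3 - <<'E'
from h import *
T=tool();np.save('T3.npy',T);cv2.imwrite('pics/w3.png',env.grab_frame('wrist')[:,:,::-1]);print(T[:3,3],env.state()['qpos'])
E
python3 -m handwheel '0 0 0 0 0 -.04 .091;0 0 0 0 0 -.08 .091;0 0 0 0 0 -.12 .091;0 0 0 0 0 -.16 .091;0 0 0 0 0 -.17 .091;0 0 0 0 0 -.17 .091;0 0 0 0 0 -.17 .091'
python3 - <<'E'
from h import *
T=tool();np.save('T4.npy',T);cv2.imwrite('pics/w4.png',env.grab_frame('wrist')[:,:,::-1]);print(T[:3,3],env.state()['qpos'],env.state()['torque'])
im=np.hstack([cv2.imread('pics/w3.png')[:230],cv2.imread('pics/w4.png')[:230]])
im=np.vstack([cv2.imread('pics/w3.png')[:225],cv2.imread('pics/w4.png')[:225]])
cv2.imwrite('pics/c4.png',cv2.resize(im,None,fx=1.3,fy=1.3,interpolation=cv2.INTER_CUBIC))
for k in(3,4):
  for (c,wh,a),A in blobs(cv2.imread(f'pics/w{k}.png'),400):
    print(k,np.round(c),np.round(wh),round(a),plane('wrist',c,35,np.load(f'T{k}.npy')).round())
E
```

```text
time_s: 2.92
ee_pos: [520.8, 30.7, 303.6]
ee_rot: [-7.2, 90.0, -97.0]
force: [-0.4, -0.9, -0.3]
gripper_width: 91.1
[520.83317528  30.69410168 303.62960316] [ 2.03687265e+00  1.08942104e+01  8.69787173e+01 -4.92133812e-02
  8.21362590e+01  2.00044507e+00]
time_s: 3.55
ee_pos: [520.5, 198.6, 303.7]
ee_rot: [-8.0, 89.9, -98.0]
force: [-0.3, -0.0, 0.6]
gripper_width: 91.1
[520.53870113 198.59015555 303.65819406] [ 1.96917603e+01  1.42690855e+01  8.25240958e+01 -7.06595129e-02
  8.32379733e+01  1.98039335e+01] [0.00956422 0.04272229 0.04350719]
3 [206. 136.] [29. 79.] 30 [446.  70.  35.]
3 [327.  52.] [29. 73.] 49 [627. 200.  35.]
4 [216. 230.] [27. 42.] 31 [456.  89.  35.]
4 [325. 161.] [28. 77.] 48 [625. 200.  35.]
4 [224.  74.] [77. 30.] 83 [475. 330.  35.]
```

View pics/c4.png

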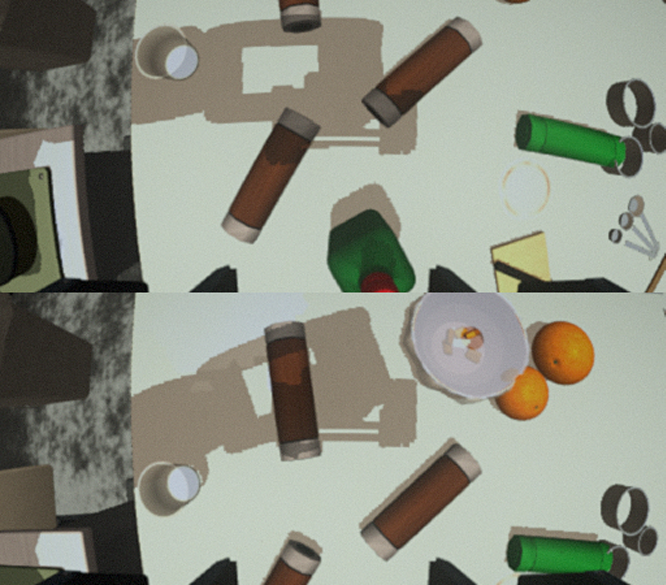

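Top half (w3) shows mill A at (206,136) and mill B at (327,52), with the bottle near (290,200). Bottom half (w4) shows mill C at (224,74), the bowl at (360,42), the cup at (128,150) and the green decoy at far right. Triangulating.

```bash
python3 - <<'E'
from h import *
T0=np.array([[0,1,0,574.6],[0,0,-1,0],[-1,0,0,213.3],[0,0,0,1.]]);T3=np.load('T3.npy');T4=np.load('T4.npy');TT={'wrist0':T0,'w3':T3,'w4':T4}
def B(f,near):
    b=[x for x in blobs(cv2.imread(f'pics/{f}.png'),400)];return min(b,key=lambda x:np.hypot(x[0][0][0]-near[0],x[0][0][1]-near[1]))[0]
for nm,l in {'A':[('wrist0',(152,119)),('w3',(206,136))],'B':[('w3',(327,52)),('w4',(325,161))],'C':[('w4',(224,74))]}.items():
    rs=[]
    for f,p in l:
        r=B(f,p);rs.append(ray('wrist',r[0],TT[f]));b=cv2.boxPoints(r)
        if np.linalg.norm(b[0]-b[1])>np.linalg.norm(b[1]-b[2]): b=np.roll(b,-1,0)
        e=[plane('wrist',(b[0]+b[1])/2,35,TT[f]),plane('wrist',(b[2]+b[3])/2,35,TT[f])];d=e[1]-e[0]
        w=np.linalg.norm(plane('wrist',b[0],35,TT[f])-plane('wrist',b[1],35,TT[f]))
        print(nm,f,plane('wrist',r[0],35,TT[f])[:2].round(1),'heading',np.degrees(np.arctan2(d[1],d[0])).round(1)%180,'len',np.linalg.norm(d).round(),'w',w.round())
    if len(rs)>1:print(nm,tri(rs))
# red cap
P=[]
for n in('scene','side'):
    im=cv2.imread(f'pics/{n}0.png');h=cv2.cvtColor(im,cv2.COLOR_BGR2HSV)
    m=cv2.inRange(h,(0,120,60),(6,255,255))|cv2.inRange(h,(174,120,60),(180,255,255));
    k,L,s,c=cv2.connectedComponentsWithStats(m)
    near={'scene':(280,158),'side':(247,172)}[n]
    i=min(range(1,k),key=lambda i:np.hypot(*(c[i]-near))-(s[i,4]>15)*20);print(n,c[i],s[i]);P.append(ray(n,c[i]))
print('cap',tri(P))
g=cv2.cvtColor(cv2.imread('pics/w3.png'),cv2.COLOR_BGR2HSV);m=cv2.inRange(g,(50,80,20),(85,255,160));k,L,s,c=cv2.connectedComponentsWithStats(m)
for i in range(1,k):
    if s[i,4]>300:print(s[i],c[i])
C4=[ray('wrist',(224,74),T4),ray('side',(221,167)),ray('scene',(203,246))];print('C',tri(C4))
# wrist in w3: bottle outline
cs=max(cv2.findContours(cv2.inRange(g[:,:345],(50,80,20),(85,255,160)),0,2)[0],key=cv2.contourArea)
print(cv2.approxPolyDP(cs,4,True).reshape(-1,2).tolist(),[plane('wrist',p,0,T3)[:2].round().tolist() for p in cv2.approxPolyDP(cs,4,True).reshape(-1,2)])
E
```

```text
A wrist0 [448.6  69. ] heading 57.400000000000006 len 121.0 w 48.0
A w3 [446.   69.7] heading 58.400000000000006 len 119.0 w 43.0
A (array([443.73024501,  68.93957524,  21.51919507]), np.float64(0.12102865247955943))
B w3 [626.6 199.8] heading 43.599999999999994 len 120.0 w 45.0
B w4 [625.  200.4] heading 42.900000000000006 len 119.0 w 45.0
B (array([626.21296988, 200.13641689,  33.32858941]), np.float64(0.8005465104189984))
C w4 [474.6 329.9] heading 97.1 len 118.0 w 44.0
scene [281.4 157.4] [280 156   3   3   5]
side [246.27272727 170.79545455] [242 163   9  17 132]
cap (array([556.81089101, -19.26668187, 188.09737408]), np.float64(1.3274630913687966))
[ 401   88   81   41 1968] [440.67276423 108.6351626 ]
[ 253  162   66   79 2379] [283.71920975 200.69230769]
C (array([473.95706058, 329.32160444,  23.30637113]), np.float64(2.6149757027891116))
[[287, 162], [287, 171], [281, 177], [276, 173], [275, 183], [269, 180], [271, 172], [262, 182], [265, 187], [258, 184], [253, 193], [257, 213], [278, 240], [276, 218], [281, 210], [298, 209], [309, 226], [318, 218], [302, 179], [293, 168], [285, 174], [291, 169]] [[571.0, 25.0], [572.0, 10.0], [562.0, 0.0], [554.0, 7.0], [552.0, -10.0], [542.0, -5.0], [546.0, 9.0], [531.0, -8.0], [536.0, -16.0], [524.0, -11.0], [516.0, -27.0], [523.0, -62.0], [560.0, -111.0], [555.0, -71.0], [563.0, -56.0], [592.0, -55.0], [613.0, -86.0], [628.0, -71.0], [597.0, -3.0], [581.0, 16.0], [569.0, 5.0], [578.0, 14.0]]
```

Heights are consistent: A 21.5, C 23, B about 33 mm (visible top part). Mills:

| Mill | Position (mm) | Heading |
|---|---|---|
| A | (445,69) | 58° |
| B | (626,200) | 43° |
| C | (474,330) | 97° |

The bottle stands at (557,−19). Going above A with the jaws across it.

```bash
python3 -m handwheel '6 0 0 .03 -.012 .022 .091;12 0 0 .06 -.024 .044 .091;18 0 0 .09 -.037 .066 .091;24 0 0 .12 -.05 .088 .091;30 0 0 .14 -.065 .11 .091;32 0 0 .15 -.0755 .1296 .091;32 0 0 .15 -.0755 .1296 .091;32 0 0 .15 -.0755 .1296 .091'
python3 - <<'E'
from h import *
T=tool();print(T.round(3)[:3])
im=env.grab_frame('wrist')[:,:,::-1].copy()
for (c,wh,a),A in blobs(im,400):
    b=cv2.boxPoints((c,wh,a))
    print(np.round(c),np.round(wh),round(a),plane('wrist',c,35,T).round(1),[plane('wrist',q,35,T)[:2].round().tolist() for q in b])
E
```

```text
time_s: 4.27
ee_pos: [444.1, 68.2, 154.0]
ee_rot: [24.5, 90.0, -97.7]
force: [1.1, 0.4, 0.9]
gripper_width: 91.2
[[ -0.      0.846  -0.533 444.1  ]
 [ -0.     -0.533  -0.846  68.155]
 [ -1.      0.      0.    154.046]]
[256. 182.] [116.  45.] 88 [446.7  70.4  35. ] [[458.0, 131.0], [495.0, 109.0], [435.0, 4.0], [394.0, 28.0]]
[330.  15.] [45. 41.] 14 [600.8 176.2  35. ] [[568.0, 175.0], [602.0, 208.0], [637.0, 178.0], [601.0, 145.0]]
```

```bash
python3 -m handwheel '0 0 0 .04 0 -.002 .091;0 0 0 .08 0 -.002 .091;0 0 0 .115 0 -.002 .091;0 0 0 .135 0 -.002 .091;0 0 0 .148 0 -.002 .091;0 0 0 .148 0 -.002 .091;0 0 0 .148 0 -.002 .06;0 0 0 .148 0 -.002 .04;0 0 0 .148 0 -.002 .03;0 0 0 .148 0 -.002 .03;0 0 0 .148 0 -.002 .03;0 0 0 .148 0 -.002 .03' 50
python3 -m handwheel '0 0 0 0 0 0 .03;0 0 0 -.02 0 0 .03;0 0 0 -.05 0 0 .03;0 0 0 -.08 0 0 .03;0 0 0 -.08 0 0 .03;0 0 0 -.08 0 0 .03;0 0 0 -.08 0 0 .03'
python3 - <<'E'
from h import *
s=env.state();T=tool();print(s['force'],s['torque'],'tool frame torque',T[:3,:3].T@s['torque'],s['gripper_width'],T[:3,3])
E
```

```text
time_s: 5.32
ee_pos: [446.0, 72.2, 6.6]
ee_rot: [128.9, 89.9, 6.9]
force: [-0.8, 0.2, -0.5]
gripper_width: 53.6
time_s: 5.9
ee_pos: [443.9, 71.9, 84.4]
ee_rot: [-52.4, 89.8, -174.4]
force: [-0.9, 0.3, -6.8]
gripper_width: 45.6
[-0.92478554  0.30878632 -6.77851263] [ 0.07953016 -0.08683417 -0.00024962] tool frame torque [6.65159898e-06 1.13465082e-01 3.14794759e-02] 45.60820484618358 [443.87657865  71.91010157  84.37911367]
```

A is held (6.8 N, width 45.6), and the moment about tool y is +0.113 N·m, so its heavy end is toward tool +z. It goes into bay_2 with tool z pointing down-slope (jaw yaw −140.4°).

```bash
cat >> h.py <<'E'
v=np.load('rack.npy') if __import__('os').path.exists('rack.npy') else None
def bay(i):
    a=v[3];return v[:3]+(1-i)*90*np.array([-np.sin(a),np.cos(a),0])
def rackR(sgn,tilt=40):  # sgn=+1: tool y=+rack y (tool z up slope); tilt from vertical
    a=v[3];rx=np.array([np.cos(a),np.sin(a),0]);ry=np.array([-np.sin(a),np.cos(a),0]);t=np.radians(tilt)
    x=np.sin(t)*rx-np.cos(t)*np.array([0,0,1.]);y=sgn*ry;return np.c_[x,y,np.cross(x,y)]
def downR(yaw):
    t=np.radians(yaw);x=np.array([0,0,-1.]);y=np.array([np.cos(t),np.sin(t),0]);return np.c_[x,y,np.cross(x,y)]
def delta(Rt,grasp):  # grasp point target -> rows numbers
    T=tool();tcp=np.asarray(grasp,float)+19*Rt[:,0]
    rv=R.from_matrix(T[:3,:3].T@Rt).as_rotvec(degrees=True);d=T[:3,:3].T@(tcp-T[:3,3])/1000
    s=env.state();print('turn',rv.round(1),'shift',d.round(4),'| tcp',T[:3,3].round(),'tool torque',(T[:3,:3].T@s['torque']).round(3),'F',s['force'].round(1),'w',round(s['gripper_width'],1),'q',s['qpos'].round())
E
python3 -m handwheel '0 0 0 -.04 0 0 .03;0 0 0 -.08 0 0 .03;7 0 0 -.12 0 0 .03;14 0 0 -.16 0 0 .03;21 0 0 -.2 .01 .012 .03;28 0 0 -.236 .035 .04 .03;35 0 0 -.236 .06 .07 .03;42 0 0 -.236 .085 .098 .03;49 0 0 -.236 .111 .128 .03;56 0 0 -.236 .136 .157 .03;63 0 0 -.236 .162 .187 .03;70 0 0 -.236 .187 .216 .03'
python3 - <<'E'
from h import *
delta(downR(-140.4),bay(2)+[0,0,170])
E
```

```text
time_s: 6.9
ee_pos: [488.9, -212.0, 318.4]
ee_rot: [-12.7, 89.6, 155.0]
force: [1.3, 1.1, -7.9]
gripper_width: 45.4
turn [38.   0.4 -0. ] shift [ 0.0721  0.0919 -0.049 ] | tcp [ 489. -212.  318.] tool torque [-0.013  0.201 -0.056] F [ 1.3  1.1 -7.9] w 45.4 q [-25.  12.  84.   0.  85.  78.]
```

```bash
python3 -m handwheel '7 0 0 0 .02 -.01 .03;14 0 0 0 .04 -.02 .03;21 0 0 0 .06 -.03 .03;28 0 0 0 .08 -.04 .03;35 0 0 0 .092 -.049 .03;38 0 0 0 .092 -.049 .03;38 0 0 0 .092 -.049 .03;38 0 0 0 .092 -.049 .03'
python3 - <<'E'
from h import *
delta(rackR(-1),bay(2)+[0,0,100])
E
```

```text
time_s: 7.57
ee_pos: [517.9, -310.1, 318.7]
ee_rot: [17.4, 89.7, 147.5]
force: [0.1, 0.6, -6.6]
gripper_width: 45.8
turn [ 0.5 40.3  0.1] shift [ 0.1383  0.0022 -0.0137] | tcp [ 518. -310.  319.] tool torque [-0.006 -0.013  0.014] F [ 0.1  0.6 -6.6] w 45.8 q [-32.  19.  74.   0.  87. 108.]
```

```bash
for i in 1 2 3 4; do python3 -m handwheel '0 0 0 0 0 0 .03' >/dev/null; python3 - <<'E'
from h import *
s=env.state();T=tool();print((T[:3,:3].T@s['torque']).round(3),s['force'].round(1),s['effort'].round(2))
E
done; python3 - <<'E'
from h import *
a=env.grab_frame('wrist');b=env.grab_frame('side')[60:260,150:350]
cv2.imwrite('pics/c5.png',np.hstack([a,cv2.resize(b,(384,384))])[:,:800,::-1])
E
```

```text
[ 0.011  0.055 -0.025] [-0.1 -0.6 -6.7] [ -0.25 -46.4  -27.31   0.05   0.1   -0.  ]
[-0.017  0.03  -0.024] [-0.7 -0.5 -6.1] [-1.400e-01 -4.640e+01 -2.727e+01  6.000e-02  9.000e-02 -1.000e-02]
[0.015 0.015 0.003] [ 0.2  0.2 -6.5] [-7.000e-02 -4.653e+01 -2.731e+01  6.000e-02  9.000e-02 -1.000e-02]
[-0.059  0.077  0.022] [-0.2 -0.8 -6.4] [-1.000e-02 -4.669e+01 -2.737e+01  7.000e-02  9.000e-02 -0.000e+00]
```

View pics/c5.png

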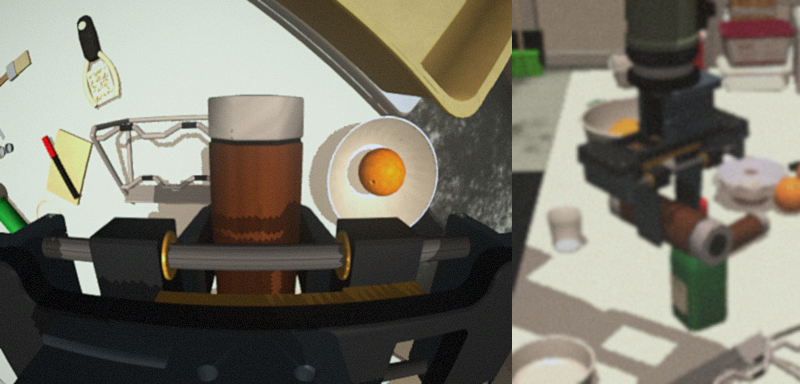

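The wrist picture shows A's cap end at rows 95–140, columns 208–304; side shows it held at (690,225). The moment reading has dropped, so the mill may have pivoted in the grip. I'll compute its pitch from the cap's pixel row and width.

```bash
python3 - <<'E'
from h import *
T=tool();Rm=T[:3,:3];g=T[:3,3]-19*Rm[:,0]
for p in range(-10,61,10):
    t=np.radians(p);ax=-np.cos(t)*Rm[:,2]-np.sin(t)*Rm[:,0]  # -z end raised by p
    nn=-np.cos(t)*Rm[:,0]+np.sin(t)*Rm[:,2]
    e=lambda s,w,h=23:proj('wrist',g+s*ax+h*nn+w*Rm[:,1],T)
    print(p,'end top',np.round(e(80,9.5)),np.round(e(80,-9.5)),'halfwidth mid',np.round(e(80,23,0)),np.round(e(80,-23,0)),'ring(60)',np.round(e(56,0)))
E
```

```text
-10 end top [275.  90.] [235.  90.] halfwidth mid [296. 101.] [214. 101.] ring(60) [255. 140.]
0 end top [277.  94.] [233.  94.] halfwidth mid [300.  98.] [210.  98.] ring(60) [255. 149.]
10 end top [279. 105.] [230. 105.] halfwidth mid [305.  99.] [205.  99.] ring(60) [255. 163.]
20 end top [282. 125.] [227. 125.] halfwidth mid [310. 106.] [200. 106.] ring(60) [255. 183.]
30 end top [285. 157.] [224. 157.] halfwidth mid [315. 120.] [194. 120.] ring(60) [255. 208.]
40 end top [287. 199.] [222. 199.] halfwidth mid [321. 144.] [188. 144.] ring(60) [255. 236.]
50 end top [288. 249.] [221. 249.] halfwidth mid [327. 178.] [183. 178.] ring(60) [255. 265.]
60 end top [287. 298.] [222. 298.] halfwidth mid [330. 220.] [179. 220.] ring(60) [255. 292.]
```

Cap geometry says the mill is still level and gripped at its middle, so the moment reading is just noisy. I'll average it over many control periods, along with joint 5 effort.

```bash
cat >> h.py <<'E'
def sense(n=15):
    a=[]
    for i in range(n):
        env.grab_frame('wrist');s=env.state();T=tool();a.append(np.r_[T[:3,:3].T@s['torque'],s['force'],s['effort'][3:]])
    a=np.array(a);print('mean tau(tool)xyz,F,eff456',a.mean(0).round(3));print('std',a.std(0).round(3));print('tau_y',a[:,1].round(2))
E
python3 - <<'E'
from h import *
sense()
E
```

```text
mean tau(tool)xyz,F,eff456 [-5.000e-03  3.000e-02 -1.000e-03 -4.900e-02  2.850e-01 -6.507e+00
  7.200e-02  9.000e-02 -1.000e-03]
std [0.029 0.032 0.036 0.351 0.475 0.511 0.001 0.001 0.   ]
tau_y [-0.   -0.06  0.04  0.04  0.03  0.01  0.05  0.03  0.03  0.02  0.05  0.05
  0.02  0.09  0.04]
```

```bash
python3 - <<'E'
from h import *
T=tool();Rm=T[:3,:3];g=T[:3,3]-19*Rm[:,0]
for p in(-10,0,10):
    t=np.radians(p);ax=-np.cos(t)*Rm[:,2]-np.sin(t)*Rm[:,0];nn=-np.cos(t)*Rm[:,0]+np.sin(t)*Rm[:,2]
    for s in(60,70,80,90,100):
        print(p,s,'wrist top',np.round(proj('wrist',g+s*ax+23*nn,T)),'brown edge',np.round(proj('wrist',g+(s-20.5)*ax+23*nn,T)),'width',np.round(proj('wrist',g+s*ax+23*Rm[:,1],T)[0]-proj('wrist',g+s*ax-23*Rm[:,1],T)[0]),'side end ctr',np.round(proj('side',g+s*ax)))
s=cv2.cvtColor(cv2.imread('pics/c5.png')[:,:512],cv2.COLOR_BGR2GRAY)
print(s[80:160:3,255].tolist());print(s[120,190:320:3].tolist());print(s[105,190:320:3].tolist())
b=cv2.cvtColor(cv2.imread('pics/w4.png'),cv2.COLOR_BGR2GRAY)
E
```

```text
-10 60 wrist top [255. 131.] brown edge [255. 175.] width 84.0 side end ctr [250. 188.]
-10 70 wrist top [255. 111.] brown edge [255. 154.] width 83.0 side end ctr [254. 190.]
-10 80 wrist top [255.  90.] brown edge [255. 132.] width 83.0 side end ctr [257. 193.]
-10 90 wrist top [255.  71.] brown edge [255. 112.] width 82.0 side end ctr [260. 195.]
-10 100 wrist top [255.  52.] brown edge [255.  91.] width 81.0 side end ctr [264. 198.]
0 60 wrist top [255. 140.] brown edge [255. 186.] width 89.0 side end ctr [251. 183.]
0 70 wrist top [255. 117.] brown edge [255. 164.] width 90.0 side end ctr [254. 185.]
0 80 wrist top [255.  94.] brown edge [255. 141.] width 90.0 side end ctr [257. 187.]
0 90 wrist top [255.  71.] brown edge [255. 118.] width 91.0 side end ctr [261. 189.]
0 100 wrist top [255.  49.] brown edge [255.  95.] width 90.0 side end ctr [264. 191.]
10 60 wrist top [255. 154.] brown edge [255. 200.] width 96.0 side end ctr [250. 179.]
10 70 wrist top [255. 130.] brown edge [255. 178.] width 98.0 side end ctr [254. 180.]
10 80 wrist top [255. 105.] brown edge [255. 155.] width 99.0 side end ctr [257. 181.]
10 90 wrist top [255.  79.] brown edge [255. 131.] width 101.0 side end ctr [260. 182.]
10 100 wrist top [255.  53.] brown edge [255. 106.] width 102.0 side end ctr [264. 183.]
[227, 225, 228, 222, 230, 135, 176, 182, 182, 181, 185, 184, 189, 187, 183, 182, 175, 179, 177, 177, 92, 41, 68, 72, 70, 74, 69]
[176, 178, 190, 217, 203, 195, 129, 102, 118, 133, 145, 148, 158, 161, 169, 176, 177, 176, 178, 183, 187, 186, 183, 182, 181, 180, 179, 178, 176, 178, 176, 169, 159, 151, 140, 135, 131, 118, 221, 225, 228, 225, 227, 225]
[225, 227, 228, 224, 225, 227, 116, 102, 112, 119, 131, 146, 146, 160, 162, 169, 169, 172, 174, 180, 179, 184, 187, 185, 191, 187, 187, 188, 195, 186, 179, 171, 168, 162, 157, 144, 136, 128, 206, 223, 224, 224, 226, 225]
```

The geometry confirms A is level and held at its middle (end row 95, edge row 140), yet the mean moment is only +0.03 N·m. A frame-fixed sensor bias is possible, so I'll turn the wrist back about 85° and compare.

```bash
python3 -m handwheel '-7 0 0 0 0 0 .03;-14 0 0 0 0 0 .03;-21 0 0 0 0 0 .03;-28 0 0 0 0 0 .03;-35 0 0 0 0 0 .03;-42 0 0 0 0 0 .03;-49 0 0 0 0 0 .03;-56 0 0 0 0 0 .03;-63 0 0 0 0 0 .03;-70 0 0 0 0 0 .03;-77 0 0 0 0 0 .03;-84 0 0 0 0 0 .03'
python3 - <<'E'
from h import *
env.grab_frame('wrist');env.grab_frame('wrist');sense(16);print(tool().round(2)[:3])
E
```

```text
time_s: 9.75
ee_pos: [518.5, -310.2, 321.9]
ee_rot: [-130.8, 90.0, 83.6]
force: [-0.3, 0.5, -6.3]
gripper_width: 45.5
mean tau(tool)xyz,F,eff456 [-0.012  0.12  -0.056  0.081 -0.079 -6.289 -0.083  0.075 -0.01 ]
std [0.023 0.027 0.028 0.375 0.531 0.425 0.005 0.012 0.051]
tau_y [0.14 0.13 0.11 0.09 0.1  0.13 0.12 0.1  0.1  0.12 0.1  0.16 0.12 0.11
 0.09 0.19]
[[   0.      0.56   -0.83  518.49]
 [   0.     -0.83   -0.56 -310.33]
 [  -1.      0.     -0.    321.94]]
```

Both headings give a positive moment about tool y (+0.12 and +0.03), and the difference between them gives L ≈ +0.10, so A's heavy end is at tool +z. Turning back and tilting into bay_2.

```bash
python3 -m handwheel '7 0 0 0 0 0 .03;14 0 0 0 0 0 .03;21 0 0 0 0 0 .03;28 0 0 0 0 0 .03;35 0 0 0 0 0 .03;42 0 0 0 0 0 .03;49 0 0 0 0 0 .03;56 0 0 0 0 0 .03;63 0 0 0 0 0 .03;70 0 0 0 0 0 .03;77 0 0 0 0 0 .03;84 0 0 0 0 0 .03'
python3 -m handwheel '0 7 0 .02 0 -.002 .03;0 14 0 .04 0 -.004 .03;0 21 0 .06 0 -.006 .03;0 28 0 .08 0 -.008 .03;0 35 0 .1 0 -.01 .03;0 40 0 .12 0.002 -.013 .03;0 40 0 .138 0.002 -.0137 .03;0 40 0 .138 0.002 -.0137 .03;0 40 0 .138 0.002 -.0137 .03'
python3 - <<'E'
from h import *
delta(rackR(-1),bay(2)+[0,0,100]);
T=tool();g=T[:3,3]-19*T[:3,0];d=g-bay(2);a=v[3]
X=np.array([np.cos(a),np.sin(a),0]);Y=np.array([-np.sin(a),np.cos(a),0]);u=.766*X+[0,0,.643];n=-.643*X+[0,0,.766];print('rel bay: up',d@u,'lat',d@Y,'out',d@n)
E
```

```text
time_s: 11.65
ee_pos: [518.5, -310.6, 322.0]
ee_rot: [149.8, 90.0, -80.6]
force: [0.2, -0.6, -7.0]
gripper_width: 45.8
time_s: 12.4
ee_pos: [522.0, -330.7, 193.5]
ee_rot: [-179.3, 51.6, -48.8]
force: [0.5, 0.1, -5.4]
gripper_width: 45.6
turn [0.5 1.6 1. ] shift [ 0.007  -0.0076  0.0125] | tcp [ 522. -331.  193.] tool torque [-0.038 -0.997  0.006] F [ 0.5  0.1 -5.4] w 45.6 q [-26.  10. 117. -40.  22. 147.]
rel bay: up 77.52889260095739 lat -7.979393154955949 out 83.11349057342566
```

Joint 6 hits its limit (147°) at the full 40° tilt in this hand orientation. A 34° tilt stays inside the range; the mill will settle the last 6° on release. Recomputing.

```bash
cat >> h.py <<'E'
_a=v[3];X=np.array([np.cos(_a),np.sin(_a),0]);Y=np.array([-np.sin(_a),np.cos(_a),0]);U=.766*X+[0,0,.643];N=-.643*X+[0,0,.766]
def rel(i):
    T=tool();d=T[:3,3]-19*T[:3,0]-bay(i);print('rel bay up %.1f lat %.1f out %.1f'%(d@U,d@Y,d@N))
E
python3 - <<'E'
from h import *
delta(rackR(-1,34),bay(2)+60*N+40*U)
E
```

```text
turn [ 0.6 -4.4  1. ] shift [ 0.0242 -0.0076  0.0383] | tcp [ 522. -331.  193.] tool torque [-0.038 -0.997  0.006] F [ 0.5  0.1 -5.4] w 45.6 q [-26.  10. 117. -40.  22. 147.]
```

```bash
python3 -m handwheel '0 -2 .5 .01 -.003 .015 .03;0 -4.4 1 .024 -.0076 .038 .03;.6 -4.4 1 .024 -.0076 .038 .03;.6 -4.4 1 .024 -.0076 .038 .03'
python3 - <<'E'
from h import *
rel(2);delta(rackR(-1,34),bay(2)+60*N+40*U);delta(rackR(-1,34),bay(2)+10*N+8*U)
E
```

```text
time_s: 12.73
ee_pos: [520.8, -316.0, 153.9]
ee_rot: [-179.8, 55.9, -50.0]
force: [0.9, -0.3, -6.8]
gripper_width: 45.5
rel bay up 44.2 lat 0.7 out 60.5
turn [ 0.1 -0.1  0.2] shift [0.0009 0.0007 0.0042] | tcp [ 521. -316.  154.] tool torque [-0.011 -0.954 -0.029] F [ 0.9 -0.3 -6.8] w 45.5 q [-25.  13. 117. -37.  23. 147.]
turn [ 0.1 -0.1  0.2] shift [0.0539 0.0009 0.0309] | tcp [ 521. -316.  154.] tool torque [-0.011 -0.954 -0.029] F [ 0.9 -0.3 -6.8] w 45.5 q [-25.  13. 117. -37.  23. 147.]
```

```bash
python3 - <<'E'
from h import *
delta(rackR(-1,29),bay(2)+30*N+20*U);delta(rackR(-1,29),bay(2)+13*N+8*U)
E
```

```text
turn [ 0.1 -5.1  0.2] shift [0.0327 0.0008 0.0226] | tcp [ 521. -316.  154.] tool torque [-0.011 -0.954 -0.029] F [ 0.9 -0.3 -6.8] w 45.5 q [-25.  13. 117. -37.  23. 147.]
turn [ 0.1 -5.1  0.2] shift [0.0509 0.0009 0.0328] | tcp [ 521. -316.  154.] tool torque [-0.011 -0.954 -0.029] F [ 0.9 -0.3 -6.8] w 45.5 q [-25.  13. 117. -37.  23. 147.]
```

```bash
python3 -m handwheel '0 -3 0 .016 0 .011 .03;0 -5 0 .0327 0.0008 .0226 .03;0 -5 0 .0327 0.0008 .0226 .03;0 -5 0 .0327 0.0008 .0226 .03'
python3 - <<'E'
from h import *
rel(2);delta(rackR(-1,29),bay(2)+12*N+8*U)
E
```

```text
time_s: 13.07
ee_pos: [519.5, -316.7, 114.7]
ee_rot: [-179.8, 60.8, -50.0]
force: [-0.6, -0.0, -5.8]
gripper_width: 45.6
rel bay up 20.5 lat -0.7 out 30.4
turn [ 0.2 -0.2  0.2] shift [ 0.0204 -0.0006  0.0088] | tcp [ 520. -317.  115.] tool torque [ 0.047 -0.817  0.014] F [-0.6 -0.  -5.8] w 45.6 q [-26.  16. 116. -30.  23. 139.]
```

```bash
python3 -m handwheel '0 0 0 .01 0 .004 .03;0 0 0 .0185 0 .0085 .03;0 0 0 .0185 0 .0085 .03'
python3 - <<'E'
from h import *
rel(2);print(env.state()['force'].round(1))
E
python3 -m handwheel '0 0 0 .001 0 0.002 .03;0 0 0 .002 0 0.003 .05;0 0 0 .002 0 .003 .062;0 0 0 .002 0 .003 .068;0 0 0 .002 0 .003 .068;0 0 0 .002 0 .003 .068'
python3 - <<'E'
from h import *
rel(2);print(env.state()['force'].round(1))
E
```

```text
time_s: 13.32
ee_pos: [519.7, -317.0, 93.8]
ee_rot: [-179.9, 60.9, -50.0]
force: [-0.9, 0.2, -7.0]
gripper_width: 45.9
rel bay up 7.3 lat -0.8 out 14.2
[-0.9  0.2 -7. ]
time_s: 13.82
ee_pos: [520.1, -316.1, 91.9]
ee_rot: [-179.6, 60.7, -49.7]
force: [1.9, 1.6, 2.2]
gripper_width: 67.6
rel bay up 5.7 lat 0.1 out 13.0
[1.9 1.6 2.2]
```

```bash
python3 -m handwheel '0 0 0 -.02 0 0 .068;0 0 0 -.06 0 0 .068;0 0 0 -.1 0 0 .068;0 0 0 -.14 0 0 .09;0 -4 0 -.18 0 0 .09;0 -4 0 -.18 0 0 .09;0 -4 0 -.18 0 0 .09'
cat >> h.py <<'E'
def chk(i,f):
    # compare mill in bay i with the expected picture: top-surface ends of the brown part
    T=tool();im=env.grab_frame('wrist')[:,:,::-1].copy();cv2.imwrite(f'pics/{f}.png',im)
    c=bay(i)
    for du in(0,6):
        print('expect du',du,[np.round(proj('wrist',c+(s+du)*U+23*N,T)).tolist() for s in(-59.5,0,59.5,80)])
    for r,A in blobs(im,200):print('blob',np.round(r[0]),np.round(r[1]),round(r[2]),cv2.boxPoints(r).round().tolist())
    s=env.state();print(s['force'].round(1),s['time_s'],'q',s['qpos'].round())
E
python3 - <<'E'
from h import *
chk(2,'w6')
E
```

```text
time_s: 14.4
ee_pos: [463.9, -249.2, 251.7]
ee_rot: [-179.3, 64.5, -49.5]
force: [0.8, -0.6, -0.0]
gripper_width: 89.4
expect du 0 [[256.0, 222.0], [256.0, 178.0], [256.0, 127.0], [256.0, 108.0]]
expect du 6 [[256.0, 218.0], [256.0, 173.0], [256.0, 122.0], [256.0, 102.0]]
blob [383. 196.] [51. 21.] 60 [[361.0, 179.0], [380.0, 168.0], [405.0, 213.0], [386.0, 223.0]]
blob [257. 175.] [37. 94.] 1 [[237.0, 222.0], [239.0, 128.0], [277.0, 129.0], [274.0, 223.0]]
[-0.9 -0.2 -0.3] 14.45 q [-22.   2. 110. -16.  46. 127.]
```

View pics/w6.png

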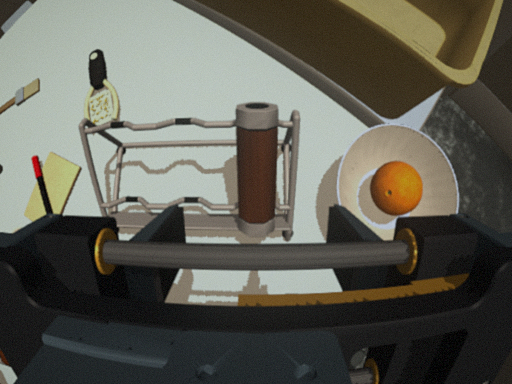

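The picture shows mill A lying square in the right-hand bay, brown rows 128–222 at column 257, exactly as expected for the resting place. Next is C.

```bash
python3 - <<'E'
from h import *
T=tool()
delta(downR(-140.4),T[:3,3]+[0,0,60]);
p=np.array([474,330,23]);
Rt=downR(-140.4);print((Rt.T@(np.array([460,100,330])-(T[:3,3]+[0,0,41])))/1000)
E
```

```text
turn [  0.3 -25.2   0.2] shift [-0.0371 -0.0001 -0.0175] | tcp [ 463. -249.  249.] tool torque [-0.036 -0.43   0.062] F [-0.9 -0.2 -0.3] w 89.9 q [-22.   2. 110. -16.  46. 127.]
[-0.04003056 -0.22024704  0.27056739]
```

```bash
python3 -m handwheel '0 -6.5 0 -.02 0 -.01 .09;0 -13 0 -.037 0 -.0175 .09;0 -19 0 -.037 0 -.0175 .09;0 -25 0 -.037 0 -.0175 .09'
python3 -m handwheel '-7 0 0 0 -.024 .03 .09;-14 0 0 0 -.048 .06 .09;-21 0 0 0 -.072 .09 .09;-28 0 0 0 -.096 .12 .09;-35 0 0 0 -.12 .15 .09;-42 0 0 0 -.144 .18 .09;-49 0 0 0 -.168 .21 .09;-56 0 0 0 -.192 .24 .09;-63 0 0 0 -.22 .27 .09;-70 0 0 0 -.24 .3 .09;-77 0 0 0 -.26 .325 .09;-84 0 0 0 -.26 .325 .09'
python3 - <<'E'
from h import *
delta(downR(7),[474,330,130])
E
```

```text
time_s: 14.78
ee_pos: [462.7, -249.3, 288.8]
ee_rot: [-37.0, 89.8, 92.9]
force: [-0.4, -0.7, -1.8]
gripper_width: 90.0
time_s: 15.78
ee_pos: [452.9, 171.8, 286.0]
ee_rot: [-55.9, 89.9, 158.6]
force: [-0.3, -0.4, -0.1]
gripper_width: 90.5
turn [-62.5   0.    0.1] shift [ 0.1751 -0.1181 -0.1073] | tcp [453. 172. 286.] tool torque [-0.007 -0.046  0.004] F [-0.3 -0.4 -0.1] w 90.5 q [19.  8. 93.  0. 79. 75.]
```

```bash
python3 -m handwheel '-7 0 0 0 -.015 -.012 .09;-14 0 0 .02 -.03 -.025 .09;-21 0 0 .04 -.045 -.04 .09;-28 0 0 .06 -.06 -.053 .09;-35 0 0 .085 -.075 -.067 .09;-42 0 0 .11 -.09 -.08 .09;-49 0 0 .14 -.105 -.095 .09;-56 0 0 .16 -.118 -.107 .09;-62.5 0 0 .17 -.118 -.107 .09;-62.5 0 0 .17 -.118 -.107 .09;-62.5 0 0 .17 -.118 -.107 .09'
cat >> h.py <<'E'
def near():
    T=tool();im=env.grab_frame('wrist')[:,:,::-1].copy()
    for (c,wh,a),A in blobs(im,400):
        b=cv2.boxPoints((c,wh,a))
        if np.linalg.norm(b[0]-b[1])>np.linalg.norm(b[1]-b[2]): b=np.roll(b,-1,0)
        d=plane('wrist',(b[2]+b[3])/2,35,T)-plane('wrist',(b[0]+b[1])/2,35,T)
        print(np.round(c),np.round(wh),plane('wrist',c,35,T).round(1),'head',np.degrees(np.arctan2(d[1],d[0])).round(1)%180,'len',np.linalg.norm(d).round())
E
python3 - <<'E'
from h import *
near();delta(downR(7),[474,330,25]);sense(10)
E
```

```text
time_s: 16.7
ee_pos: [476.1, 323.9, 116.3]
ee_rot: [-32.9, 89.8, -116.6]
force: [0.1, 0.5, 0.4]
gripper_width: 90.2
[254. 182.] [121.  50.] [473.2 334.7  35. ] head 96.1 len 110.0
turn [-0.8  0.1 -0. ] shift [ 0.1117 -0.0022 -0.0062] | tcp [477. 324. 118.] tool torque [-0.004 -0.051 -0.017] F [ 0.6 -0.   0.3] w 89.9 q [33. 23. 98. -0. 60. 27.]
mean tau(tool)xyz,F,eff456 [-0.011 -0.004 -0.    -0.155 -0.067  0.027  0.069 -0.011  0.007]
std [0.022 0.026 0.038 0.451 0.451 0.579 0.002 0.008 0.004]
tau_y [-0.03  0.03 -0.03 -0.05  0.01 -0.02  0.01  0.01  0.03 -0.  ]
```

```bash
python3 -m handwheel '0 0 0 .04 -.002 -.006 .09;0 0 0 .08 -.002 -.006 .09;0 0 0 .1 -.002 -.006 .09;0 0 0 .112 -.002 -.006 .07;0 0 0 .112 -.002 -.006 .04;0 0 0 .112 -.002 -.006 .03;0 0 0 .112 -.002 -.006 .03;0 0 0 .112 -.002 -.006 .03;0 0 0 .112 -.002 -.006 .03;0 0 0 .09 -.002 -.006 .03;0 0 0 .05 -.002 -.006 .03;0 0 0 .03 -.002 -.006 .03' 50
python3 -m handwheel '0 0 0 0 0 0 .03;0 0 0 0 0 0 .03'
python3 - <<'E'
from h import *
sense(12);delta(downR(7),[474,330,25])
E
```

```text
time_s: 18.25
ee_pos: [474.9, 331.0, 91.4]
ee_rot: [103.1, 89.7, 19.5]
force: [2.6, 1.1, -5.9]
gripper_width: 45.1
time_s: 18.42
ee_pos: [474.4, 330.5, 88.9]
ee_rot: [96.1, 89.8, 12.5]
force: [-1.0, 0.1, -6.3]
gripper_width: 45.4
mean tau(tool)xyz,F,eff456 [ 8.000e-03  1.470e-01  1.000e-03 -1.630e-01 -8.700e-02 -5.729e+00
 -4.100e-02  5.200e-02  0.000e+00]
std [0.038 0.034 0.036 0.406 0.584 0.43  0.005 0.049 0.001]
tau_y [0.09 0.11 0.13 0.14 0.16 0.16 0.15 0.15 0.13 0.18 0.13 0.23]
turn [-0.6  0.  -0.1] shift [ 0.0822 -0.0005  0.0003] | tcp [474. 330.  88.] tool torque [0.003 0.234 0.017] F [ 0.7  0.1 -5.3] w 45.7 q [34. 25. 99. -0. 56. 27.]
```

Mean moment is +0.147 N·m: C's heavy end is at tool +z (its −y end). To avoid the joint 6 limit I'll set it down and regrip with the hand leaning 25° back along the mill, so only a 15° tool tilt is needed at the rack.

```bash
python3 -m handwheel '0 0 0 .04 0 0 .03;0 0 0 .07 0 0 .03;0 0 0 .081 0 0 .03;0 0 0 .0825 0 0 .03;0 0 0 .0825 0 0 .06;0 0 0 .0825 0 0 .075;0 -7 0 .065 0 .003 .08;0 -14 0 .065 0 .005 .08;0 -21 0 .065 0 .007 .08;0 -25 0 .07 0 .008 .08;0 -25 0 .078 0 .008 .08;0 -25 0 .078 0 .008 .08'
python3 - <<'E'
from h import *
T=tool();g=T[:3,3]-19*T[:3,0];print(g.round(1),T.round(2)[:3],env.state()['force'].round(1),env.state()['gripper_width'])
E
```

```text
time_s: 20.02
ee_pos: [474.4, 322.8, 8.5]
ee_rot: [-0.1, 65.0, -83.6]
force: [-1.1, -0.8, -0.1]
gripper_width: 79.9
[473.5 330.8  25.7] [[ 5.0000e-02  9.9000e-01  1.0000e-01  4.7444e+02]
 [-4.2000e-01  1.1000e-01 -9.0000e-01  3.2277e+02]
 [-9.1000e-01 -0.0000e+00  4.2000e-01  8.5100e+00]] [-1.1 -0.8 -0.1] 79.8554029886869
```

```bash
python3 -m handwheel '0 0 0 -.002 0 .001 .06;0 0 0 -.002 0 .001 .03;0 0 0 -.002 0 .001 .03;0 0 0 -.002 0 .001 .03;0 0 0 -.002 0 .001 .03;0 0 0 -.018 0 .008 .03;0 0 0 -.046 0 .021 .03;0 0 0 -.082 0 .038 .03;0 0 0 -.118 0 .055 .03;0 0 0 -.146 0 .067 .03;0 0 0 -.146 0 .067 .03' 55
python3 - <<'E'
from h import *
im=env.grab_frame('wrist')[:,:,::-1];cv2.imwrite('pics/w7.png',im)
T=tool();print(T.round(3)[:3],env.state()['force'].round(1),env.state()['gripper_width'])
Rm=T[:3,:3];g=T[:3,3]-19*Rm[:,0]
for p in(-10,0,10):
    t=np.radians(25+p);ax=-np.cos(t)*Rm[:,2]+np.sin(t)*Rm[:,0]*-1;nn=np.array([0,0,1.])
    t2=np.radians(25);hx=-(np.cos(t2)*Rm[:,2]-np.sin(t2)*Rm[:,0]); # check horizontality
    print(p,ax.round(2),hx.round(2),[np.round(proj('wrist',g+s*ax+22*nn,T)).tolist() for s in(59.5,80)])
print([ (np.round(r[0]).tolist(),np.round(r[1]).tolist(),cv2.boxPoints(r).round().tolist()) for r,A in blobs(im.copy(),400)])
for d in([109,-317,115],):print((Rm.T@np.array(d)).round(1))
E
```

```text
time_s: 20.93
ee_pos: [477.2, 325.5, 177.2]
ee_rot: [1.6, 65.4, -82.2]
force: [0.4, 3.3, -7.0]
gripper_width: 46.1
[[ 5.40000e-02  9.94000e-01  9.80000e-02  4.76251e+02]
 [-4.14000e-01  1.11000e-01 -9.03000e-01  3.24904e+02]
 [-9.09000e-01  8.00000e-03  4.18000e-01  1.73626e+02]] [-0.1  0.1 -6.3] 45.84451804233132
-10 [-0.11  0.98 -0.17] [-0.07  0.64 -0.76] [[256.0, 167.0], [256.0, 117.0]]
0 [-0.11  0.99  0.01] [-0.07  0.64 -0.76] [[256.0, 182.0], [256.0, 132.0]]
10 [-0.11  0.98  0.18] [-0.07  0.64 -0.76] [[256.0, 202.0], [256.0, 158.0]]
[([256.0, 282.0], [24.0, 69.0], [[222.0, 270.0], [291.0, 270.0], [291.0, 294.0], [222.0, 294.0]]), ([359.0, 215.0], [24.0, 72.0], [[321.0, 216.0], [389.0, 192.0], [397.0, 215.0], [329.0, 238.0]]), ([258.0, 201.0], [86.0, 89.0], [[213.0, 158.0], [302.0, 158.0], [302.0, 244.0], [213.0, 244.0]])]
[ 32.7  74.  345.1]
```

```bash
python3 - <<'E'
import cv2
cv2.imwrite('pics/w7c.png',cv2.resize(cv2.imread('pics/w7.png')[60:260,150:370],None,fx=2,fy=2))
E
```

```text
(no output)
```

View pics/w7c.png

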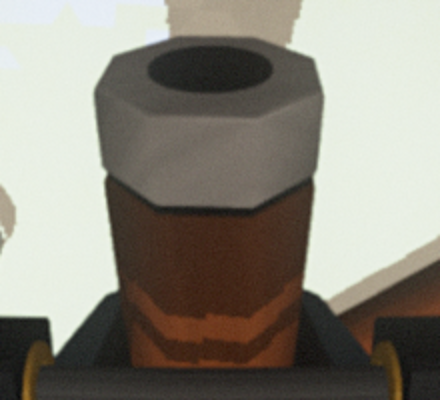

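The crop shows C's light end cap and end face toward the camera, cap rim near (212,115) and brown boundary at (212,208). Fitting pitch and slide from those rows.

```bash
python3 - <<'E'
from h import *
from scipy.optimize import least_squares
T=tool();Rm=T[:3,:3];g=T[:3,3]-19*Rm[:,0]
obs=[117.5,164,78.5]
def rows(p,s,h):
    t=np.radians(25+p);ax=-np.cos(t)*Rm[:,2]-np.sin(t)*Rm[:,0];nn=np.cross(Rm[:,1],ax);nn*=np.sign(nn[2])
    c=g+h*nn
    return [proj('wrist',c+s*ax+23*nn,T)[1],proj('wrist',c+(s-20.5)*ax+23*nn,T)[1],proj('wrist',c+s*ax-23*nn,T)[1]]
for h in(-4,0,4):
    r=least_squares(lambda q:np.array(rows(q[0],q[1],h))-obs,[0,80]);print(h,r.x.round(1),r.fun.round(1))
for p,s in((0,80),(-10,80),(-5,85),(10,85)):print(p,s,np.round(rows(p,s,-3)))
E
```

```text
-4 [-1.9 82.9] [-1.9  2.1  0.2]
0 [-2.9 83.9] [-2.9  3.1  0.4]
4 [-3.9 84.8] [-3.9  4.2  0.6]
0 80 [130. 178.  85.]
-10 80 [107. 157.  87.]
-5 85 [103. 156.  76.]
10 85 [152. 196.  78.]
```

C is level (p ≈ −2°, about 3 mm off-centre). Carrying it high over toward bay_0, turning about the vertical.

```bash
python3 -m handwheel '6.35 0 -2.93 -.036 0 .0167 .03;12.7 0 -5.9 -.072 0 .0334 .03;19.05 0 -8.8 -.1045 0 .048 .03;25.4 0 -11.7 -.089 .008 .081 .03;31.75 0 -14.65 -.074 .016 .114 .03;38.1 0 -17.6 -.0585 .024 .147 .03;44.5 0 -20.5 -.0435 .0325 .18 .03;50.8 0 -23.4 -.028 .0405 .213 .03;57.2 0 -26.4 -.013 .049 .246 .03;63.5 0 -29.3 .002 .057 .279 .03;69.9 0 -32.2 .0175 .065 .312 .03;76.2 0 -35.2 .0327 .074 .345 .03'
python3 - <<'E'
from h import *
delta(rackR(-1,-25),bay(0)+[0,0,215]);delta(rackR(-1,15),bay(0)+[0,0,120])
E
```

```text
time_s: 21.98
ee_pos: [584.7, 5.5, 284.3]
ee_rot: [0.4, 65.1, -167.5]
force: [1.4, 1.1, -6.4]
gripper_width: 45.9
turn [ 56.6  -0.2 -26.5] shift [-0.0165  0.2062 -0.0174] | tcp [585.   6. 284.] tool torque [-0.004  0.744 -0.058] F [ 1.4  1.1 -6.4] w 45.9 q [  2.  32.  63.  -5. 110.  79.]
turn [63.5 35.7 -5.7] shift [ 0.0682  0.2174 -0.0634] | tcp [585.   6. 284.] tool torque [-0.004  0.744 -0.058] F [ 1.4  1.1 -6.4] w 45.9 q [  2.  32.  63.  -5. 110.  79.]
```

```bash
python3 -m handwheel '6.3 0 -2.95 -.002 .025 -.002 .03;12.6 0 -5.9 -.004 .05 -.004 .03;18.9 0 -8.8 -.006 .075 -.006 .03;25.2 0 -11.8 -.008 .1 -.008 .03;31.5 0 -14.7 -.01 .125 -.01 .03;37.8 0 -17.7 -.012 .15 -.012 .03;44 0 -20.6 -.014 .175 -.014 .03;50.3 0 -23.5 -.0165 .2 -.0174 .03;56.6 0 -26.5 -.0165 .206 -.0174 .03;56.6 0 -26.5 -.0165 .206 -.0174 .03'
python3 - <<'E'
from h import *
delta(rackR(-1,15),bay(0)+[0,0,110])
E
```

```text
time_s: 22.82
ee_pos: [650.2, -193.7, 291.7]
ee_rot: [0.1, 65.1, 129.6]
force: [-0.0, -0.5, -5.9]
gripper_width: 45.8
turn [-0.1 39.9 -0.1] shift [ 0.0908 -0.0017 -0.0543] | tcp [ 650. -194.  292.] tool torque [0.004 0.646 0.119] F [-0.  -0.5 -5.9] w 45.8 q [-23.  40.  46.  12. 116. 121.]
```

```bash
python3 -m handwheel '0 7 0 .01 0 -.005 .03;0 14 0 .025 0 -.015 .03;0 21 0 .04 0 -.024 .03;0 28 0 .055 0 -.033 .03;0 35 0 .07 -.001 -.042 .03;0 40 0 .085 -.0017 -.05 .03;0 40 0 .091 -.0017 -.054 .03;0 40 0 .091 -.0017 -.054 .03;0 40 0 .091 -.0017 -.054 .03'
python3 - <<'E'
from h import *
rel(0);delta(rackR(-1,15),bay(0)+12*N+14*U);delta(rackR(-1,15),bay(0)+3*N+7*U)
E
```

```text
time_s: 23.57
ee_pos: [660.7, -195.8, 190.6]
ee_rot: [-179.3, 74.8, -49.3]
force: [-0.4, 0.3, -5.0]
gripper_width: 45.8
rel bay up 71.2 lat 5.1 out 89.2
turn [ 0.4 -0.2  0.3] shift [0.094  0.0055 0.0196] | tcp [ 661. -196.  191.] tool torque [-0.042 -0.384 -0.003] F [-0.4  0.3 -5. ] w 45.8 q [-13.  23.  87. -11.  58. 132.]
turn [ 0.4 -0.2  0.3] shift [0.1051 0.0056 0.0222] | tcp [ 661. -196.  191.] tool torque [-0.042 -0.384 -0.003] F [-0.4  0.3 -5. ] w 45.8 q [-13.  23.  87. -11.  58. 132.]
```

```bash
python3 -m handwheel '0 0 0 .03 .002 .006 .03;0 0 0 .06 .004 .012 .03;0 0 0 .08 .0055 .016 .03;0 0 0 .09 .0055 .019 .03;0 0 0 .09 .0055 .019 .03;0 0 0 .09 .0055 .019 .03'
python3 - <<'E'
from h import *
rel(0);delta(rackR(-1,15),bay(0)+5*N+7*U)
E
```

```text
time_s: 24.07
ee_pos: [661.3, -204.5, 100.2]
ee_rot: [-178.9, 74.6, -49.0]
force: [0.2, -1.0, -5.9]
gripper_width: 46.4
rel bay up 18.4 lat 0.0 out 15.5
turn [ 0.3 -0.4  0.4] shift [0.0143 0.0002 0.0062] | tcp [ 661. -204.  100.] tool torque [-0.022 -0.512  0.017] F [ 0.2 -1.  -5.9] w 46.4 q [-14.  28.  94. -12.  46. 134.]
```

```bash
python3 -m handwheel '0 0 0 .008 0 .003 .03;0 0 0 .014 0 .006 .03;0 0 0 .014 0 .006 .03'
python3 - <<'E'
from h import *
rel(0);print(env.state()['force'].round(1))
E
python3 -m handwheel '0 0 0 0 0 0 .05;0 0 0 0 0 0 .062;0 0 0 0 0 0 .066;0 0 0 0 0 0 .066;0 0 0 0 0 0 .066;0 0 0 -.02 0 0 .066;0 0 0 -.06 0 0 .066;0 0 0 -.1 0 0 .066;0 0 0 -.14 0 0 .09;0 0 0 -.18 0 0 .09;0 0 0 -.18 0 0 .09;0 0 0 -.18 0 0 .09'
python3 - <<'E'
from h import *
chk(0,'w8')
T=tool();print([np.round(proj('wrist',bay(2)+s*U+23*N,T)).tolist() for s in(-59.5,0,59.5)])
E
```

```text
time_s: 24.32
ee_pos: [662.7, -203.4, 93.6]
ee_rot: [-177.8, 73.9, -47.9]
force: [-7.3, 1.2, 22.0]
gripper_width: 45.7
rel bay up 14.0 lat 1.6 out 10.4
[-7.3  1.2 22. ]
time_s: 25.32
ee_pos: [628.6, -165.6, 261.2]
ee_rot: [-178.2, 74.4, -48.2]
force: [-0.3, -0.1, -1.5]
gripper_width: 88.8
expect du 0 [[256.0, 229.0], [256.0, 192.0], [256.0, 146.0], [256.0, 128.0]]
expect du 6 [[256.0, 226.0], [256.0, 188.0], [256.0, 141.0], [256.0, 122.0]]
blob [476. 193.] [47. 23.] 84 [[462.0, 171.0], [485.0, 169.0], [490.0, 215.0], [467.0, 218.0]]
blob [398. 189.] [30. 82.] 21 [[370.0, 222.0], [399.0, 145.0], [427.0, 156.0], [398.0, 233.0]]
blob [256. 187.] [84. 38.] 90 [[237.0, 145.0], [275.0, 145.0], [275.0, 229.0], [237.0, 229.0]]
[-0.2  0.4 -0.5] 25.3667 q [-11.  18.  86. -10.  65. 133.]
[[390.0, 226.0], [404.0, 192.0], [419.0, 150.0]]
```

C rests in bay_0 (brown rows 145–229, expected 146–229), and A is still in place. Now B.

```bash
python3 -m handwheel '0 -7 0 -.03 0 .005 .09;0 -14 0 -.05 0 .01 .09;0 -15 0 -.05 0 .01 .09'
python3 - <<'E'
from h import *
delta(downR(-47),[626,200,309]);delta(downR(-140.4),[626,200,309])
E
```

```text
time_s: 25.62
ee_pos: [614.1, -149.8, 304.7]
ee_rot: [-125.8, 89.6, 4.1]
force: [1.0, -1.3, 0.3]
gripper_width: 90.2
turn [-93.1  -0.5   0.1] shift [ 0.015  -0.2334  0.2608] | tcp [ 614. -150.  305.] tool torque [-0.023 -0.076  0.075] F [ 1.  -1.3  0.3] w 90.2 q [-15.  21.  72.   0.  86. 125.]
turn [ 0.3 -0.2  0.3] shift [ 0.015  -0.2334  0.2608] | tcp [ 614. -150.  305.] tool torque [-0.023 -0.076  0.075] F [ 1.  -1.3  0.3] w 90.2 q [-15.  21.  72.   0.  86. 125.]
```

```bash
python3 -m handwheel '-7 0 0 0 -.024 .027 .09;-14 0 0 0 -.048 .054 .09;-21 0 0 0 -.072 .08 .09;-28 0 0 0 -.096 .107 .09;-35 0 0 0 -.12 .134 .09;-42 0 0 0 -.144 .161 .09;-49 0 0 .02 -.168 .188 .09;-56 0 0 .04 -.192 .214 .09;-63 0 0 .07 -.216 .241 .09;-70 0 0 .1 -.233 .261 .09;-77 0 0 .13 -.233 .261 .09;-84 0 0 .16 -.233 .261 .09'
python3 -m handwheel '-7 0 0 .02 0 0 .09;-9 0 0 .04 0 0 .09;-9 0 0 .04 0 0 .09'
python3 - <<'E'
from h import *
near();delta(downR(-47),[626,200,25])
E
```

```text
time_s: 26.62
ee_pos: [622.9, 202.8, 138.1]
ee_rot: [101.1, 89.8, -44.4]
force: [0.6, -0.1, -0.5]
gripper_width: 90.0
time_s: 26.87
ee_pos: [620.6, 199.7, 95.4]
ee_rot: [3.1, 89.5, -133.9]
force: [0.2, -0.6, -0.0]
gripper_width: 90.1
[260. 184.] [117.  57.] [633.5 206.7  35. ] head 43.19999999999999 len 98.0
turn [-0.1  0.2 -0.1] shift [ 0.0923  0.0025 -0.0031] | tcp [622. 200.  98.] tool torque [-0.019 -0.095 -0.047] F [-0.5 -0.3  1. ] w 90.1 q [17. 30. 88. -0. 62. 64.]
```

```bash
python3 -m handwheel '0 0 0 .04 .0025 -.003 .09;0 0 0 .07 .0025 -.003 .09;0 0 0 .088 .0025 -.003 .08;0 0 0 .092 .0025 -.003 .06;0 0 0 .092 .0025 -.003 .04;0 0 0 .092 .0025 -.003 .03;0 0 0 .092 .0025 -.003 .03;0 0 0 .092 .0025 -.003 .03;0 0 0 .092 .0025 -.003 .03;0 0 0 .07 .0025 -.003 .03;0 0 0 .03 .0025 -.003 .03;0 0 0 .012 .0025 -.003 .03' 50
python3 -m handwheel '0 0 0 0 0 0 .03;0 0 0 0 0 0 .03'
python3 - <<'E'
from h import *
sense(14);delta(downR(-47),[626,200,25])
E
```

```text
time_s: 27.92
ee_pos: [629.6, 201.6, 94.0]
ee_rot: [135.1, 89.4, -1.9]
force: [1.6, 1.2, -4.8]
gripper_width: 46.0
time_s: 28.08
ee_pos: [628.5, 201.2, 91.1]
ee_rot: [128.1, 89.6, -9.0]
force: [-0.7, 0.6, -6.4]
gripper_width: 45.7
mean tau(tool)xyz,F,eff456 [ 1.300e-02  1.080e-01 -6.700e-02 -9.700e-02  2.100e-01 -5.426e+00
 -3.100e-02  6.300e-02 -2.000e-03]
std [0.032 0.035 0.027 0.334 0.431 0.477 0.001 0.048 0.   ]
tau_y [0.05 0.07 0.1  0.13 0.1  0.12 0.13 0.15 0.16 0.12 0.04 0.09 0.1  0.14]
turn [-0.  -0.2 -0.3] shift [ 0.0848 -0.0014  0.003 ] | tcp [629. 201.  91.] tool torque [-0.008  0.141 -0.098] F [ 0.   0.3 -5.4] w 45.8 q [17. 31. 88. -0. 61. 64.]
```

Moment is +0.108 N·m loaded, against about −0.09 empty at this heading: B's heavy end is also at tool +z. I'll use the same 25° leaning regrip, then bay_1.

```bash
python3 -m handwheel '0 0 0 .04 0 0 .03;0 0 0 .07 0 0 .03;0 0 0 .083 0 0 .03;0 0 0 .0848 0 0 .03;0 0 0 .0848 0 0 .06;0 0 0 .0848 0 0 .075;0 -7 0 .067 0 .003 .08;0 -14 0 .067 0 .005 .08;0 -21 0 .067 0 .006 .08;0 -25 0 .07 0 .006 .08;0 -25 0 .0785 0 .006 .08;0 -25 0 .0785 0 .006 .08'
python3 - <<'E'
from h import *
T=tool();g=T[:3,3]-19*T[:3,0];print(g.round(1),T.round(3)[:3],env.state()['force'].round(1),env.state()['gripper_width'])
E
```

```text
time_s: 29.78
ee_pos: [624.2, 197.2, 9.8]
ee_rot: [0.6, 65.1, -136.5]
force: [-0.2, 0.1, -0.7]
gripper_width: 80.2
[630.  202.7  27. ] [[-3.05000e-01  6.82000e-01 -6.65000e-01  6.24219e+02]
 [-2.90000e-01 -7.31000e-01 -6.18000e-01  1.97198e+02]
 [-9.07000e-01  4.00000e-03  4.20000e-01  9.75700e+00]] [-0.2  0.1 -0.7] 80.21770442511436
```

```bash
python3 -m handwheel '0 0 0 .0015 0 .0036 .07;0 0 0 .0015 0 .0036 .05;0 0 0 .0015 0 .0036 .03;0 0 0 .0015 0 .0036 .03;0 0 0 .0015 0 .0036 .03;0 0 0 .0015 0 .0036 .03;0 0 0 -.015 0 .011 .03;0 0 0 -.043 0 .024 .03;0 0 0 -.079 0 .041 .03;0 0 0 -.115 0 .058 .03;0 0 0 -.143 0 .07 .03;0 0 0 -.143 0 .07 .03' 55
python3 - <<'E'
from h import *
im=env.grab_frame('wrist')[:,:,::-1].copy();cv2.imwrite('pics/w9.png',im)
print([cv2.boxPoints(r).round().tolist() for r,A in blobs(im,400)]);print(cv2.cvtColor(im,6)[60:170:3,256].tolist())
d=bay(1)+[0,0,215]-(tool()[:3,3]-19*tool()[:3,0]);print(d.round())
delta(rackR(-1,-25),bay(1)+[0,0,215])
E
```

```text
time_s: 30.78
ee_pos: [624.2, 196.2, 178.1]
ee_rot: [1.5, 65.9, -135.7]
force: [0.5, -0.2, -3.1]
gripper_width: 45.8
[[[220.0, 270.0], [291.0, 270.0], [291.0, 294.0], [220.0, 294.0]], [[210.0, 169.0], [303.0, 169.0], [303.0, 243.0], [210.0, 243.0]]]
[230, 229, 226, 228, 232, 231, 229, 231, 230, 230, 137, 78, 35, 37, 35, 36, 31, 37, 37, 30, 51, 75, 74, 75, 89, 107, 99, 102, 105, 107, 103, 107, 108, 107, 103, 107, 107]
[ -43. -456.  118.]
turn [ 84.7  -0.9 -39.3] shift [0.0319 0.2973 0.3522] | tcp [623. 196. 174.] tool torque [ 0.018  0.901 -0.034] F [ 0.4  0.1 -6.9] w 45.9 q [ 21.  40.  63.  -9. 100.  69.]
```

```bash
python3 -m handwheel '6.3 0 -2.93 -.036 0 .0165 .03;12.7 0 -5.9 -.072 0 .033 .03;19 0 -8.8 -.107 0 .0496 .03;25.4 0 -11.8 -.0954 .025 .075 .03;31.7 0 -14.7 -.084 .05 .1 .03;38 0 -17.6 -.072 .074 .125 .03;44.4 0 -20.6 -.061 .099 .151 .03;50.7 0 -23.5 -.049 .124 .176 .03;57 0 -26.4 -.037 .149 .201 .03;63.3 0 -29.4 -.026 .173 .226 .03;69.7 0 -32.3 -.014 .198 .251 .03;76 -.5 -35.3 -.003 .223 .276 .03'
python3 - <<'E'
from h import *
delta(rackR(-1,-25),bay(1)+[0,0,215])
E
```

```text
time_s: 31.83
ee_pos: [589.7, -139.6, 287.8]
ee_rot: [0.9, 64.9, 139.6]
force: [1.1, -0.8, -5.2]
gripper_width: 45.5
turn [ 8.2  0.1 -4.2] shift [-0.0315  0.0879 -0.0572] | tcp [ 590. -140.  288.] tool torque [-0.033  0.727 -0.051] F [ 1.1 -0.8 -5.2] w 45.5 q [-19.  33.  60.   9. 110. 114.]
```

```bash
python3 -m handwheel '5 0 -2.5 -.01 .028 -.018 .03;8.2 0 -4.2 -.02 .056 -.036 .03;8.2 0 -4.2 -.0315 .088 -.057 .03;8.2 0 -4.2 -.0315 .088 -.057 .03;8.2 0 -4.2 -.0315 .088 -.057 .03'
python3 - <<'E'
from h import *
delta(rackR(-1,15),bay(1)+[0,0,110])
E
```

```text
time_s: 32.25
ee_pos: [581.5, -249.3, 292.0]
ee_rot: [0.0, 64.9, 129.7]
force: [-0.3, 1.4, -5.4]
gripper_width: 45.7
turn [ 0.1 40.1 -0. ] shift [ 0.0904  0.0001 -0.0557] | tcp [ 581. -249.  292.] tool torque [-0.021  0.611 -0.034] F [-0.3  1.4 -5.4] w 45.7 q [-29.  36.  54.  10. 113. 113.]
```

```bash
python3 -m handwheel '0 7 0 .01 0 -.005 .03;0 14 0 .025 0 -.015 .03;0 21 0 .04 0 -.024 .03;0 28 0 .055 0 -.033 .03;0 35 0 .07 0 -.042 .03;0 40 0 .085 0 -.05 .03;0 40 0 .09 0 -.0557 .03;0 40 0 .09 0 -.0557 .03;0 40 0 .09 0 -.0557 .03'
python3 - <<'E'
from h import *
rel(1);delta(rackR(-1,15),bay(1)+16*N+18*U);delta(rackR(-1,15),bay(1)+9*N+10*U)
E
```

```text
time_s: 33.0
ee_pos: [591.0, -255.3, 190.3]
ee_rot: [-179.5, 75.1, -49.5]
force: [1.2, -0.8, -5.3]
gripper_width: 46.0
rel bay up 72.2 lat 3.5 out 88.0
turn [0.4 0.1 0.2] shift [0.0881 0.0038 0.0186] | tcp [ 591. -255.  190.] tool torque [-0.005 -0.419 -0.007] F [ 1.2 -0.8 -5.3] w 46.0 q [-21.  19.  94.  -9.  54. 124.]
turn [0.4 0.1 0.2] shift [0.0979 0.0038 0.0229] | tcp [ 591. -255.  190.] tool torque [-0.005 -0.419 -0.007] F [ 1.2 -0.8 -5.3] w 46.0 q [-21.  19.  94.  -9.  54. 124.]
```

```bash
python3 -m handwheel '0 0 0 .03 .002 .006 .03;0 0 0 .06 .0038 .012 .03;0 0 0 .08 .0038 .016 .03;0 0 0 .088 .0038 .019 .03;0 0 0 .094 .0038 .021 .03;0 0 0 .094 .0038 .021 .03'
python3 - <<'E'
from h import *
rel(1);print(env.state()['force'].round(1))
E
```

```text
time_s: 33.5
ee_pos: [591.3, -262.0, 94.5]
ee_rot: [-179.5, 74.9, -49.5]
force: [-0.2, -0.2, -5.0]
gripper_width: 46.0
rel bay up 14.6 lat -0.6 out 11.2
[-0.2 -0.2 -5. ]
```

```bash
python3 -m handwheel '0 0 0 .003 0 .0012 .03;0 0 0 .003 0 .0012 .05;0 0 0 .003 0 .0012 .062;0 0 0 .003 0 .0012 .066;0 0 0 .003 0 .0012 .066;0 0 0 .003 0 .0012 .066;0 0 0 -.02 0 0 .066;0 0 0 -.06 0 0 .066;0 0 0 -.1 0 0 .066;0 0 0 -.14 0 0 .07;0 0 0 -.18 0 0 .07;0 0 0 -.18 0 0 .07'
python3 -m handwheel '0 0 0 0 0 0 .07;0 0 0 0 0 0 .07;0 0 0 0 0 0 .07'
python3 - <<'E'
from h import *
chk(1,'w10');T=tool()
for i in(0,2):print(i,[np.round(proj('wrist',bay(i)+s*U+23*N,T)).tolist() for s in(-59.5,0,59.5)])
E
```

```text
time_s: 34.5
ee_pos: [563.1, -226.2, 279.0]
ee_rot: [-177.6, 74.0, -47.7]
force: [0.0, -0.9, 0.9]
gripper_width: 70.2
time_s: 34.75
ee_pos: [559.2, -225.7, 266.6]
ee_rot: [-179.8, 75.1, -49.9]
force: [-0.4, -0.7, -0.8]
gripper_width: 70.1
expect du 0 [[254.0, 228.0], [254.0, 192.0], [254.0, 147.0], [254.0, 130.0]]
expect du 6 [[254.0, 225.0], [254.0, 188.0], [254.0, 142.0], [254.0, 124.0]]
blob [427. 190.] [45. 16.] 90 [[419.0, 168.0], [435.0, 168.0], [435.0, 213.0], [419.0, 213.0]]
blob [328. 186.] [37. 82.] 13 [[301.0, 222.0], [319.0, 142.0], [355.0, 150.0], [336.0, 230.0]]
blob [254. 187.] [82. 39.] 90 [[235.0, 146.0], [274.0, 146.0], [274.0, 228.0], [235.0, 228.0]]
blob [178. 181.] [69. 39.] 80 [[154.0, 150.0], [192.0, 144.0], [203.0, 211.0], [165.0, 218.0]]
[0.3 0.1 0.3] 34.8 q [-19.  13.  92.  -9.  63. 124.]
0 [[184.0, 227.0], [176.0, 192.0], [168.0, 148.0]]
2 [[323.0, 228.0], [331.0, 193.0], [340.0, 149.0]]
```

View pics/w10.png

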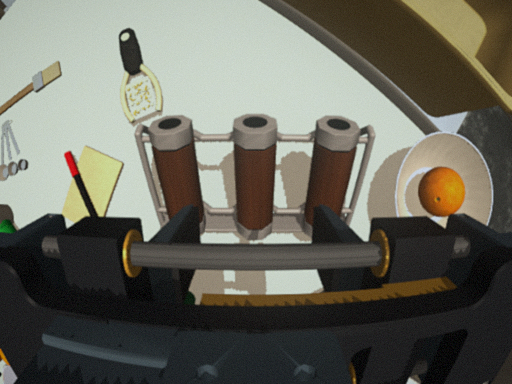

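The picture shows all three mills lying in their bays at columns about 178, 254 and 328, with the ends where expected and the robot clear at z ≈ 267. The bottle still stands at the left edge. Handing in.

```bash
python3 - <<'E'
from h import *
print(env.job_done())
E
```

```text
the job is handed in; nothing more can be done
None
```

All three mills are in the rack and the job is handed in at about 35 s of the 72 s allowed. `job_done` gave no verdict, so the result below rests on my own checks.

**What I did:** I found the rack (fit to 1.6 mm RMS) and the mills from two camera views each. I lifted each mill by its middle to feel which end pulled down, then laid it heavy end to the foot plate. I call the mills A, B and C, since the pictures can't say which is mill_0, mill_1 or mill_2:

| Mill | Start position (mm) | Bay | Measured moment (N·m) |
|---|---|---|---|
| A | (445, 69) | bay_2 | +0.12 and +0.03 at two headings |
| B | (626, 200) | bay_1 | +0.11 |
| C | (474, 330) | bay_0 | +0.15 |

**Last checks:**
- **Position:** B and C lay within 1–2 pixels of where a seated mill should appear. A matched just as well when placed. In the final view A and C look seated, though the gripper partly hid C.
- **Robot:** the gripper was open, clear of everything, with force near zero.
- **Bystanders:** the robot showed no unexpected contact, but I did not re-measure the four bystanders at the end.

**What disagreed or went wrong:**
- **Moment sensor:** its reading drifts with wrist heading. A's heavy end is therefore the least certain, though every averaged reading pointed the same way; B and C stood out clearly from empty readings.
- **Joint limit:** joint 6 reached its limit on A's first tilt into the rack. I released A at about 29° instead of 40°, and gripped B and C at a lean so they needed less tilt.
- **Contact force:** C pressed its rack wires with about 22 N as it was lowered.
- **Picture budget:** I viewed 12 pictures, two over the 10.

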